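Knock the stuck slugs out of the sleeves and stack the keyed bins

TASK

First move the cardboard carton that stands in front of the sleeves out of the way, upright onto the black mat. Then take the blue-handled push rod, push every stuck orange slug out of the far end of its sleeve so that it drops into the red bin there (some sleeves may be empty), and only then stack all three red bins with their slugs on the grey base, in any order, labels to the white strip and every lug dropped fully into its notch. Finish with the rod lying on the black mat too, and leave everything else on the bench where it is.

Things in the scene. Friction and masses are not known exactly. Their poses are not given: they have to be found in the camera images.
- mat: flat black rubber mat fixed on the bench, 250 (x) x 210 (y) x 4 mm; origin at the centre of its underside. It lies to the left or to the right
- rod: push rod lying on the mat: a blue block handle 50 long (x) x 28 wide (y) x 40 mm tall with a steel shaft of 18 mm diameter and 90 mm length sticking out of its +x face, on the handle's mid height. Origin at the centre of the handle's underside; +x points along the shaft; the shaft's axis runs at z = 20 mm. 0.15 to 0.3 kg
- rod_tip (a point): centre of the shaft's flat end, 115 mm from the rod's origin along +x, 20 mm above the handle's underside
- carton: small closed cardboard carton standing on the robot's side of the sleeves, 58 (x) x 95 (y) x 125 mm tall, about 0.25 kg; origin at the centre of its underside
- base: grey keyed plate fixed on the bench: shallow tray 110 (x) x 66 (y) x 16 mm; in its 8 mm thick rim three notches, 21 wide, 12 deep: middle of the +x (front) end, by a white strip, and in each long side at x = -25 mm. Origin: centre of its underside. A bin seated in it has its origin 6 mm above the bench; each further bin sits 60 mm higher
- base_front (a point): top middle of the base's front notch, 51 mm from the origin along its +x
- sleeve_a: right (-y) fixed bracket with a level steel tube 70 long, 37 mm bore, 47 outside, axis 115 mm above the bench, 20 mm slot along the top shows a slug inside. Origin on the bench below the tube's middle; +x along the tube to the far end; rod enters at x = -35, slug leaves at x = +35 mm. A spring pad holds the slug: up to 15 N to push. Top 140 mm high; foot reaches x = +15 mm
- slug_a: orange plastic slug, a cylinder of 34 mm diameter and 36 mm length, 50 g, stuck in the middle of sleeve_a; origin at its centre, +x along its axis. Absent in some starts
- bin_a: loose red open bin below the far end of sleeve_a: 110 (x) x 66 (y) x 70 mm, walls 8, inner floor at z = 15, 0.22 kg; stands on 3 lugs 16 wide, 8 thick, 10 high: under the middle of its +x (front) end, white label, and under each long side at x = -25 mm; rim notches 21 wide, 12 deep above each. Origin: its middle at the lugs' underside. Grip its 66 mm width from above
- bin_a_front (a point): point above the bin's front lug, 51 mm from the origin along its +x, 10 mm above the lug's underside
- sleeve_b: middle fixed bracket with a level steel tube 70 long, 37 mm bore, 47 outside, axis 115 mm above the bench, 20 mm slot along the top shows a slug inside. Origin on the bench below the tube's middle; +x along the tube to the far end; rod enters at x = -35, slug leaves at x = +35 mm. A spring pad holds the slug: up to 15 N to push. Top 140 mm high; foot reaches x = +15 mm
- slug_b: orange plastic slug, a cylinder of 34 mm diameter and 36 mm length, 50 g, stuck in the middle of sleeve_b; origin at its centre, +x along its axis. Absent in some starts
- bin_b: loose red open bin below the far end of sleeve_b: 110 (x) x 66 (y) x 70 mm, walls 8, inner floor at z = 15, 0.22 kg; stands on 3 lugs 16 wide, 8 thick, 10 high: under the middle of its +x (front) end, white label, and under each long side at x = -25 mm; rim notches 21 wide, 12 deep above each. Origin: its middle at the lugs' underside. Grip its 66 mm width from above
- bin_b_front (a point): point above the bin's front lug, 51 mm from the origin along its +x, 10 mm above the lug's underside
- sleeve_c: left (+y) fixed bracket with a level steel tube 70 long, 37 mm bore, 47 outside, axis 115 mm above the bench, 20 mm slot along the top shows a slug inside. Origin on the bench below the tube's middle; +x along the tube to the far end; rod enters at x = -35, slug leaves at x = +35 mm. A spring pad holds the slug: up to 15 N to push. Top 140 mm high; foot reaches x = +15 mm
- slug_c: orange plastic slug, a cylinder of 34 mm diameter and 36 mm length, 50 g, stuck in the middle of sleeve_c; origin at its centre, +x along its axis. Absent in some starts
- bin_c: loose red open bin below the far end of sleeve_c: 110 (x) x 66 (y) x 70 mm, walls 8, inner floor at z = 15, 0.22 kg; stands on 3 lugs 16 wide, 8 thick, 10 high: under the middle of its +x (front) end, white label, and under each long side at x = -25 mm; rim notches 21 wide, 12 deep above each. Origin: its middle at the lugs' underside. Grip its 66 mm width from above
- bin_c_front (a point): point above the bin's front lug, 51 mm from the origin along its +x, 10 mm above the lug's underside
- tape: bystander: roll of amber tape lying flat, 90 mm wide, 25 mm high; origin at its underside
- bearing: bystander: small steel ring lying between the left and middle bins, 34 mm wide, 14 mm high; origin at its underside
- mug: bystander: white mug, 80 mm wide, 90 mm high; origin at its underside
- wrench: bystander: steel wrench lying flat; origin at its underside
Mind the look-alikes: they are no part of the job. Leave any green look-alike of the carton alone.

How it is judged:
By the outcome, as a careful person would: the job done as asked, in the order asked, and still so for the second after the job is handed in, with the robot touching nothing.
Of slug_a, slug_b, slug_c only 2 to 3 are there at a start; the rules pass over those that are not, and their reading is None.
At some moment in a run one of bin_a, bin_b, bin_c may be knocked a few centimetres aside while the robot is not near it.
It also fails if it takes over 208 s, if anything falls off the work surface, if the arm or the gripper's body presses on something with over 40 N, if the wrist force passes 120 N, or if a joint passes its speed limit or range.

ROBOT

A 6-joint arm with a two-finger parallel gripper is mounted at the origin on the work surface. World frame = base frame: x ahead of the robot, y to its left, z up, the work surface at z = 0. Lengths are in m, angles in rad, forces in N, time in s.
With the tool pointing down it reaches from about 0.375 to 0.9 m from the base axis. Payload 3.1 kg.
Tool frame: the origin (TCP) lies between the finger pads; the fingertips stand 11 mm ahead of it and the grasp point (between the pads) lies 8 mm behind it; z points along the fingers, y is the line along which they close (so a half turn about z gives the same grasp; the last joint's range is limited). The gripper opens to 87 mm and grips with 3 to 60 N. Pads are 19 mm wide; open, the fingers measure 117 mm over their backs; the gripper's body (75 mm by 190 mm) begins 51 mm behind the grasp point.
Start: joints at [1.038, 0.527, 1.433, -0, 1.181, -0.178], TCP at [0.217, 0.586, 0.234] pointing down, gripper open.
Joint ranges: [-3.08, 3.08], [-0.75, 2.2], [0.22, 2.44], [-1.43, 4.57], [0, 2.65], [-2.85, 2.85]. Speed limits (rad/s): [2.79, 2.79, 3.14, 3.14, 3.14, 3.14].

INTERFACE

Orientations are given as a unit quaternion [x, y, z, w].
In Python, from rig import get_obs, camera, hand_in gives the robot as it stands.
- The arm moves only by the shell command python3 -m pendant 'ROWS' [FORCE]. ROWS is JSON, a list that holds one entry, the list of rows, each a list of 7 numbers: the shift along the tool's x, y, z in m, then the turn, a rotation vector about the tool's x, y, z in degrees, then the opening, from 0 (shut) to 1 (fully open). In form: [[[x, y, z, ax, ay, az, fingers], ...]]. A call has exactly 5 rows; each row shifts and turns the commanded pose from where the row before left it, along the tool's axes as they then stand; what a row does not reach is not made up. A row lasts 1/8 s, in which the tool goes at most 62.5 mm and 10.7 degrees, less where a joint would pass 70% of its speed; a pose out of reach is approached as far as the arm can. A call with a gripper value outside its range is refused whole. The fingers move at their own pace and stop on an object; FORCE is the grip in N (left out, the last holds). Time passes only in rows, so rows that do not move let the fingers close, or fill a call up. It gives the time, the measured TCP pose, the force, the opening and the grip force at its end, in the units of the state.
- get_obs(): the state, without advancing time (a new reading comes with each control period).
- camera(name): name is "scene" or "top" or "wrist"; returns a dict with "img" (420x560x3 uint8, red, green, blue), "intrinsics" (3x3 intrinsics, pixels), "R" (3x3) and "t" (3): a world point X has camera coordinates R X + t; the wrist camera has in their place "T_tool_cam" (4x4, takes a point from camera to tool coordinates, whose origin is the TCP and whose axes are the flange's). Camera axes: x right, y down, z forward; pixel columns grow to the right and rows downward; lengths in m; the calibration is good to about 2 mm. A picture is of the moment at which its call begins: read the wrist's pose just before it. There is no depth.
- hand_in(): hands the job in; it is judged then, once.
The state is a dict: "time": time; "q": joint angles; "joint_velocities": joint speeds; "joint_torque": joint torques, N m; "position": TCP position; "tool_rot": TCP orientation; "ft_force": force on the tool from outside, world axes, zero at the start; "moment": the same for the moment, N m; "grip_width": finger opening in m; "grip_force": force on a finger pad.
Only numpy, scipy, OpenCV 4.12 (cv2) and the standard library are available. Lean on these libraries where they do the work, as an engineer would, in place of code of your own. Each camera call takes 0.05 s, during which the arm holds its last target. There are 200 camera calls.

## Working session

There is one attempt and no reset: what is moved stays moved. The work goes in short steps, Python scripts to look and compute and a shell command to move; the robot and the scene stay as the last step left them, time stands still between calls to the robot, and variables do not carry over. Pictures are saved under pics/ and viewed, at most 14 in all, crops included, and the job is handed in when it is done.

```bash
mkdir -p pics; ls; python3 - <<'E'
from rig import get_obs,camera
import cv2,numpy as np
o=get_obs();print({k:np.round(v,3).tolist() for k,v in o.items()})
for n in("scene","top"):
    c=camera(n);cv2.imwrite(f"pics/{n}0.png",c["img"][:,:,::-1])
    print(n,c["intrinsics"].tolist(),c["R"].tolist(),np.array(c["t"]).tolist(), (-c["R"].T@c["t"]).round(3))
c=camera("wrist");print(c["T_tool_cam"],c["intrinsics"])
E
```

```text
pics
{'time': 0.0, 'q': [1.037, 0.528, 1.434, -0.0, 1.181, -0.179], 'joint_velocities': [-0.001, -0.0, 0.001, 0.0, 0.0, 0.0], 'joint_torque': [0.001, -44.005, -17.659, 0.063, 0.058, -0.0], 'position': [0.217, 0.585, 0.233], 'tool_rot': [0.176, 0.984, -0.001, -0.0], 'ft_force': [0.043, 0.271, -0.645], 'moment': [-0.005, -0.034, 0.008], 'grip_force': 0.0, 'grip_width': 0.087}
scene [[392.80221126676906, 0.0, 280.68883881094797], [0.0, 392.80221126676906, 207.85599644834355], [0.0, 0.0, 1.0]] [[0.36683443570066004, 0.9302173898253309, -0.011318323671222694], [0.6317090231820541, -0.2580111066000548, -0.7310088774436259], [-0.6829174231300248, 0.2610093418587991, -0.6822740773676536]] [-0.19162868274459297, -0.23250956625804392, 1.467876276030362] [ 1.22  -0.265  0.829]
top [[546.8955421450624, 0.0, 279.3667724563718], [0.0, 546.8955421450624, 210.58095972614856], [0.0, 0.0, 1.0]] [[0.009903604747193153, -0.9999424361998774, 0.004128304696329839], [-0.985245889418732, -0.010463304326816488, -0.17082463711671086], [0.17085799950983538, -0.0023756155452404402, -0.9852927993516842]] [0.0054319976485895025, 0.5234892120594616, 1.778063459986846] [0.212 0.015 1.841]
[[-9.19922809e-04 -9.69628833e-01 -2.44579395e-01  6.59534028e-02]
 [ 9.99999532e-01 -8.18819553e-04 -5.15052920e-04 -7.49175132e-04]
 [ 2.99143772e-04 -2.44579754e-01  9.69629132e-01 -1.51810045e-01]
 [ 0.00000000e+00  0.00000000e+00  0.00000000e+00  1.00000000e+00]] [[353.84026978   0.         280.62896649]
 [  0.         353.84026978 213.2948308 ]
 [  0.           0.           1.        ]]
```

View pics/scene0.png

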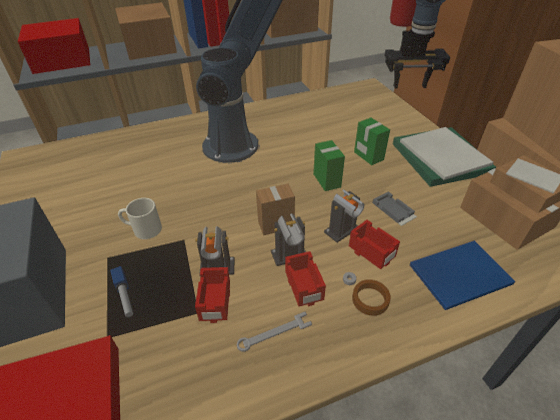

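View pics/top0.png

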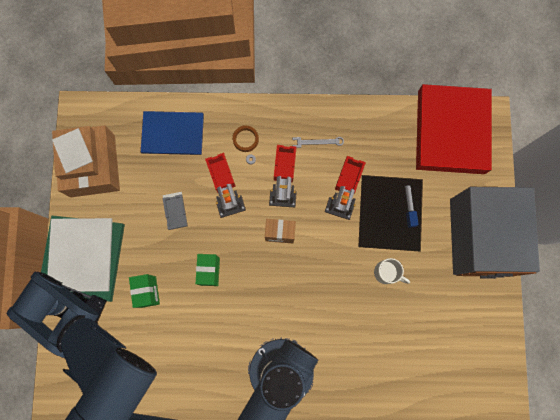

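The scene picture shows the brown carton at about (276,210) and the sleeves with red bins at (213,290), (305,280) and (374,243). It also shows the grey base at (394,207), and the rod at (122,290) on the black mat. In the top view the carton is at (280,231), the rod at (411,205), the base at (174,210), and the bins at (350,175), (284,160) and (220,170).

Possible mix-ups (top-view pixels):
- **Carton:** the brown carton at (280,231) against the green ones at (207,269) and (145,291) and the brown boxes at (85,160). I choose (280,231).
- **Mat:** the black mat at (390,213) against the blue one at (172,132) and the green/white one at (80,258).
- **Base:** the grey tray at (174,210) against the grey box at (493,232).
- **Bins:** three small red trays against the big red box at (454,128).

```bash
cat > lib.py <<'E'
from rig import get_obs,camera,hand_in
import cv2,numpy as np
from scipy.spatial.transform import Rotation as Rn
def grab(n):
    """dict with BGR img, K, Rc (cam->world), C (centre)"""
    o=get_obs();c=camera(n);d=dict(img=c["img"][:,:,::-1].copy(),K=np.array(c["intrinsics"]))
    if n=="wrist":
        T=np.array(c["T_tool_cam"]);R=Rn.from_quat(o["tool_rot"]).as_matrix()
        d["Rc"]=R@T[:3,:3];d["C"]=R@T[:3,3]+o["position"]
    else:
        d["Rc"]=np.array(c["R"]).T;d["C"]=-d["Rc"]@np.array(c["t"])
    return d
def ray(d,px,z):
    px=np.atleast_2d(np.float64(px));r=np.c_[px,np.ones(len(px))]@np.linalg.inv(d["K"]).T@d["Rc"].T
    return d["C"]+r*((z-d["C"][2])/r[:,2])[:,None]
def proj(d,X):
    p=(np.atleast_2d(X)-d["C"])@d["Rc"]@d["K"].T;return p[:,:2]/p[:,2:]
def blobs(mask,amin):
    m=cv2.morphologyEx(mask.astype(np.uint8)*255,cv2.MORPH_CLOSE,np.ones((3,3)))
    cs,_=cv2.findContours(m,cv2.RETR_EXTERNAL,cv2.CHAIN_APPROX_NONE)
    return [c[:,0,:] for c in cs if cv2.contourArea(c)>amin]
def rect(d,c,z):
    """min-area rectangle in the world plane z: centre, (long,short), angle of long side deg in (-90,90]"""
    P=ray(d,c,z)[:,:2];(x,y),(w,h),a=cv2.minAreaRect((P*1000).astype(np.float32))
    if w<h:w,h,a=h,w,a+90
    a=(a+90)%180-90
    return np.round([x,y,w,h,a],1)
def hsv(d): return cv2.cvtColor(d["img"],cv2.COLOR_BGR2HSV)
E
python3 - <<'E'
from lib import *
t=grab("top");s=grab("scene")
a=cv2.resize(t["img"][125:300,150:450],(800,467),interpolation=cv2.INTER_CUBIC)
cv2.imwrite("pics/tc.png",a)
cv2.imwrite("pics/sc.png",cv2.resize(s["img"][170:350,90:420],(800,436),interpolation=cv2.INTER_CUBIC))
H=hsv(t);h,sa,v=H[...,0],H[...,1],H[...,2]
roi=np.zeros(h.shape,bool);roi[130:255,190:430]=1
red=((h<5)|(h>172))&(sa>150)&(v>60)&roi
for c in blobs(red,40): print("bin z70",rect(t,c,.07),c.mean(0).round())
for c in blobs((h>6)&(h<16)&(sa>200)&(v>150)&roi,4):print("orange",c.mean(0).round(),rect(t,c,.13))
blk=(v<45)&roi; blk[:,:355]=0
for c in blobs(blk,200):print("mat",rect(t,c,.004))
bl=(h>100)&(h<125)&(sa>120)&roi; bl[:,:355]=0
for c in blobs(bl,8):print("handle z40",rect(t,c,.04),c.mean(0))
E
```

```text
bin z70 [ 641.3 -223.3  119.6   65.7  -19.9] [350. 175.]
bin z70 [646.8 210.  120.4  64.   19.8] [220. 172.]
bin z70 [682.2  -4.2 119.   63.8  -4.7] [284. 163.]
bin z70 [ 732.8 -467.5  137.4   43.4   -2.1] [423. 149.]
orange [344. 200.] [ 544.1 -195.    15.6   13.1   63.4]
orange [227. 198.] [546.3 177.3  15.1  13.4 -70.5]
orange [346. 194.] [ 564.7 -201.3   12.9    6.5  -89.4]
orange [225. 191.] [568.4 184.6  14.1   8.3 -70.5]
mat [ 527.8 -367.7  245.5  205.8   -3.6]
handle z40 [ 502.2 -432.3   50.7   33.6    0.6] [412.34090909 218.25      ]
```

View pics/tc.png

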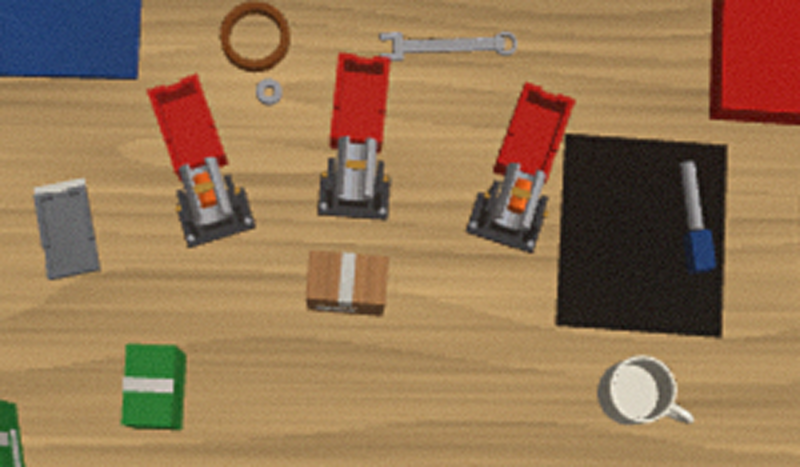

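View pics/sc.png

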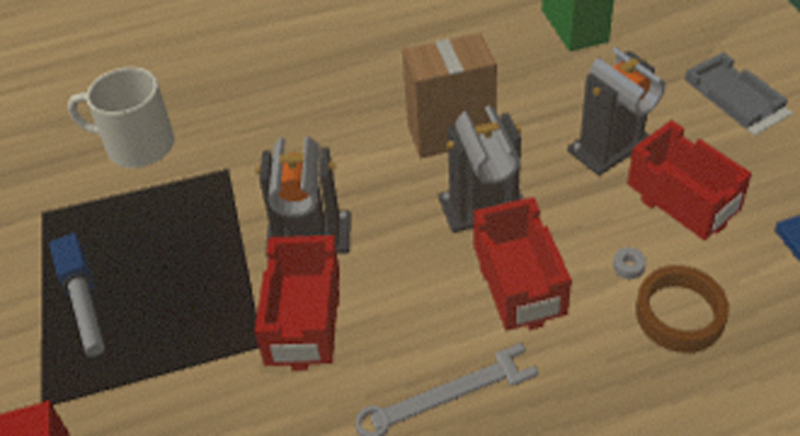

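Orange slugs show in the sleeve_a slot at (520,193) in the crop and the sleeve_c slot at (205,188). Sleeve_b, at (357,180), is empty apart from its spring strap. The brown carton with the white tape is at (347,280) in the crop, so that is the one I want.

```bash
cat >> lib.py <<'E'
def yaw(o): 
    R=Rn.from_quat(o["tool_rot"]).as_matrix();return np.degrees(np.arctan2(R[1,1],R[0,1]))
def go(x,y,z,yw=None):
    """prints: turn about tool z (deg) and tool-axis shift (mm) after that turn, tool down"""
    o=get_obs();d=np.array([x,y,z])-o["position"];a=yaw(o)
    t=0 if yw is None else (yw-a+180)%360-180
    f=np.radians(a+t);ty=np.array([np.cos(f),np.sin(f),0]);tx=np.array([-np.sin(f),np.cos(f),0])
    print("turn %.1f shift mm x %.1f y %.1f z %.1f"%(-t,1e3*tx@d,1e3*ty@d,-1e3*d[2]),"| now",np.round(o["position"],4),"yaw %.1f q"%a,np.round(o["q"],2),"t",o["time"])
E
python3 - <<'E'
from lib import *
t=grab("top");s=grab("scene")
k=lambda u,v,ox,oy,f:[(ox+u/f),(oy+v/f)]
f=800/300
P=ray(t,[k(*p,150,125,f) for p in[(308,252),(388,255),(385,304),(307,302)]],.125);print(P.round(3),P.mean(0))
f=800/330
P2=ray(s,[k(*p,90,170,f) for p in[(403,52),(478,36),(497,70),(411,82)]],.125);print(P2.round(3),P2.mean(0))
for n,p in dict(tube_a_in=(508,215),a_out=(528,168),b_in=(356,200),b_out=(357,140),c_in=(212,222),c_out=(195,163)).items():
    print(n,ray(t,[k(*p,150,125,800/300)],.138).round(3))
c=P.mean(0)*.5+P2.mean(0)*.5
go(c[0],c[1],.26,0)
E
```

```text
[[ 0.48   0.055  0.125]
 [ 0.478 -0.041  0.125]
 [ 0.419 -0.037  0.125]
 [ 0.42   0.055  0.125]] [0.44935901 0.00799615 0.125     ]
[[ 0.428 -0.033  0.125]
 [ 0.434  0.056  0.125]
 [ 0.496  0.053  0.125]
 [ 0.479 -0.042  0.125]] [0.45898739 0.00855412 0.125     ]
tube_a_in [[ 0.525 -0.182  0.138]]
a_out [[ 0.583 -0.207  0.138]]
b_in [[ 0.541 -0.002  0.138]]
b_out [[ 0.615 -0.002  0.138]]
c_in [[0.513 0.169 0.138]]
c_out [[0.584 0.191 0.138]]
turn 69.7 shift mm x -577.7 y 237.1 z -26.7 | now [0.217  0.5859 0.2333] yaw 69.7 q [ 1.04  0.53  1.43 -0.    1.18 -0.18] t 0.35
```

```bash
python3 -m pendant '[[[0,0,-0.005,0,0,10,1],[0,0,-0.005,0,0,10,1],[0,0,-0.005,0,0,10,1],[0,0,-0.005,0,0,10,1],[0,0,-0.005,0,0,10,1]]]' 20
python3 -m pendant '[[[0,0,0,0,0,10,1],[0,0,0,0,0,10,1],[-0.05,0.02,0,0,0,0,1],[-0.05,0.02,0,0,0,0,1],[-0.05,0.02,0,0,0,0,1]]]'
python3 -m pendant '[[[-0.05,0.02,0,0,0,0,1],[-0.05,0.02,0,0,0,0,1],[-0.05,0.02,0,0,0,0,1],[-0.05,0.02,0,0,0,0,1],[-0.05,0.02,0,0,0,0,1]]]'
python3 -m pendant '[[[-0.05,0.02,0,0,0,0,1],[-0.05,0.02,0,0,0,0,1],[-0.05,0.02,0,0,0,0,1],[-0.02,0.01,0,0,0,0,1],[0,0,0,0,0,0,1]]]'
python3 - <<'E'
from lib import *
w=grab("wrist");cv2.imwrite("pics/w1.png",w["img"])
H=hsv(w);h,s,v=H[...,0],H[...,1],H[...,2]
go(.452,.008,.2,0)
print(proj(w,[[.452,.008,.125]]))
E
```

```text
time: 0.98
position: [0.2171, 0.586, 0.2587]
tool_rot: [0.578, 0.816, -0.0, -0.0]
ft_force: [0.2, -1.1, -0.4]
grip_width: 0.0868
grip_force: 0.0
time: 1.6
position: [0.2766, 0.4344, 0.2586]
tool_rot: [0.709, 0.705, 0.0, 0.0]
ft_force: [0.9, -0.5, 0.2]
grip_width: 0.087
grip_force: 0.0
time: 2.22
position: [0.3754, 0.1836, 0.2589]
tool_rot: [0.709, 0.705, 0.001, 0.0]
ft_force: [1.4, -0.4, 0.1]
grip_width: 0.087
grip_force: 0.0
time: 2.85
position: [0.4447, 0.0134, 0.2587]
tool_rot: [0.71, 0.704, 0.0, 0.0]
ft_force: [-0.8, 0.4, 0.1]
grip_width: 0.0871
grip_force: 0.0
turn -0.4 shift mm x -6.6 y 8.4 z 58.5 | now [0.4436 0.0146 0.2585] yaw -0.4 q [-0.22  0.25  1.83  0.    1.06 -0.21] t 2.9
[[289.20939272 211.90626691]]
```

View pics/w1.png

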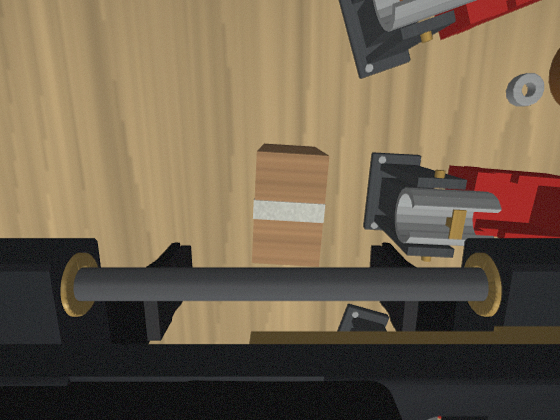

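The carton's top face spans about (253–328, 152–264) in the wrist view, centre (290,208), turned about −2.5°. That agrees with the estimate.

```bash
python3 -m pendant '[[[-0.004,0.0085,0,0,0,2,1],[0,0,0.04,0,0,0,1],[0,0,0.05,0,0,0,1],[0,0,0.05,0,0,0,1],[0,0,0.0185,0,0,0,1]]]' 15
python3 -m pendant '[[[0,0,0,0,0,0,1],[0,0,0,0,0,0,0.5],[0,0,0,0,0,0,0.5],[0,0,0,0,0,0,0.5],[0,0,0,0,0,0,0.5]]]' 15
python3 -m pendant '[[[0,0,-0.03,0,0,0,0.5],[0,0,-0.05,0,0,0,0.5],[0,0,-0.05,0,0,0,0.5],[0,0,-0.04,0,0,0,0.5],[0,0,0,0,0,0,0.5]]]'
python3 - <<'E'
from lib import *
go(.455,-.33,.26,-2.5)
E
```

```text
time: 3.52
position: [0.4508, 0.0122, 0.0977]
tool_rot: [0.721, 0.693, -0.001, -0.002]
ft_force: [0.6, -0.4, 0.3]
grip_width: 0.0872
grip_force: 0.0
time: 4.15
position: [0.4523, 0.0107, 0.1007]
tool_rot: [0.721, 0.693, 0.0, 0.0]
ft_force: [-0.4, 1.1, 4.0]
grip_width: 0.0583
grip_force: 14.9
time: 4.78
position: [0.454, 0.0103, 0.2727]
tool_rot: [0.721, 0.693, 0.002, 0.003]
ft_force: [0.8, -0.5, -2.9]
grip_width: 0.0577
grip_force: 14.9
turn 0.2 shift mm x -340.0 y 15.9 z 12.7 | now [0.454  0.0103 0.2727] yaw -2.3 q [-0.22  0.24  1.8   0.    1.1  -0.18] t 4.775
```

```bash
python3 -m pendant '[[[-0.03,0.0014,0,0,0,0,0.5],[-0.055,0.0026,0,0,0,0,0.5],[-0.055,0.0026,0,0,0,0,0.5],[-0.055,0.0026,0,0,0,0,0.5],[-0.055,0.0026,0,0,0,0,0.5]]]'
python3 -m pendant '[[[-0.035,0.0015,0,0,0,0,0.5],[-0.02,0.001,0,0,0,5,0.5],[0,0,0,0,0,10,0.5],[0,0,0,0,0,10,0.5],[0,0,0,0,0,10,0.5]]]'
python3 -m pendant '[[[0,0,0,0,0,10,0.5],[0,0,0,0,0,10,0.5],[0,0,0,0,0,10,0.5],[0,0,0,0,0,10,0.5],[0,0,0,0,0,10,0.5]]]'
python3 -m pendant '[[[0,0,0,0,0,6,0.5],[0,0,0,0,0,0,0.5],[0,0,0,0,0,0,0.5],[0,0,0,0,0,0,0.5],[0,0,0,0,0,0,0.5]]]'
python3 - <<'E'
from lib import *
go(.456,-.295,.107,-93.6)
E
```

```text
time: 5.4
position: [0.4525, -0.2404, 0.2675]
tool_rot: [0.721, 0.692, -0.0, -0.002]
ft_force: [0.6, 0.1, -3.4]
grip_width: 0.0579
grip_force: 14.9
time: 6.02
position: [0.4528, -0.2936, 0.2671]
tool_rot: [0.898, 0.441, -0.001, -0.003]
ft_force: [-0.2, 0.2, -2.7]
grip_width: 0.0578
grip_force: 14.9
time: 6.65
position: [0.4529, -0.2935, 0.2672]
tool_rot: [1.0, 0.02, -0.002, -0.002]
ft_force: [-0.0, -0.1, -2.2]
grip_width: 0.0581
grip_force: 14.9
time: 7.28
position: [0.4542, -0.2946, 0.2699]
tool_rot: [1.0, -0.029, -0.0, -0.0]
ft_force: [-1.2, 0.3, -2.3]
grip_width: 0.0579
grip_force: 14.9
turn 0.3 shift mm x 1.9 y 0.3 z 162.9 | now [ 0.4542 -0.2946  0.2699] yaw -93.3 q [-0.78  0.37  1.6  -0.    1.17  0.85] t 7.275
```

```bash
python3 -m pendant '[[[0.002,0,0.05,0,0,0,0.5],[0,0,0.05,0,0,0,0.5],[0,0,0.04,0,0,0,0.5],[0,0,0.012,0,0,0,0.5],[0,0,0.005,0,0,0,0.5]]]'
python3 -m pendant '[[[0,0,0.003,0,0,0,0.5],[0,0,0.003,0,0,0,0.5],[0,0,0,0,0,0,0.5],[0,0,0,0,0,0,0.5],[0,0,0,0,0,0,0.5]]]'
python3 -m pendant '[[[0,0,0,0,0,0,0.95],[0,0,0,0,0,0,0.95],[0,0,0,0,0,0,0.95],[0,0,0,0,0,0,0.95],[0,0,0,0,0,0,0.95]]]'
python3 -m pendant '[[[0,0,-0.03,0,0,0,0.95],[0,0,-0.05,0,0,0,0.95],[0,0,-0.05,0,0,0,0.95],[0,0,-0.05,0,0,0,0.95],[0,0,0,0,0,0,1]]]'
python3 - <<'E'
from lib import *
go(.44,-.432,.28,-78)
t=grab("top")
cv2.imwrite("pics/tc2.png",cv2.resize(t["img"][165:300,340:440],(592,600*135//135),interpolation=cv2.INTER_CUBIC))
E
```

```text
time: 7.9
position: [0.4567, -0.2952, 0.1132]
tool_rot: [1.0, -0.029, 0.0, 0.0]
ft_force: [-0.3, 0.1, -2.9]
grip_width: 0.0578
grip_force: 14.9
time: 8.52
position: [0.4563, -0.2948, 0.1073]
tool_rot: [1.0, -0.029, 0.0, 0.0]
ft_force: [0.3, -0.6, -2.3]
grip_width: 0.0579
grip_force: 14.9
time: 9.15
position: [0.4562, -0.2948, 0.1071]
tool_rot: [1.0, -0.029, 0.0, 0.0]
ft_force: [-0.9, 0.5, 0.5]
grip_width: 0.0824
grip_force: 0.0
time: 9.78
position: [0.4582, -0.2965, 0.2916]
tool_rot: [1.0, -0.029, 0.004, 0.004]
ft_force: [0.3, -0.6, -0.1]
grip_width: 0.0858
grip_force: 0.0
turn -15.3 shift mm x -45.9 y 128.7 z 11.6 | now [ 0.4582 -0.2965  0.2916] yaw -93.3 q [-0.78  0.35  1.57  0.    1.21  0.85] t 9.775
```

View pics/tc2.png

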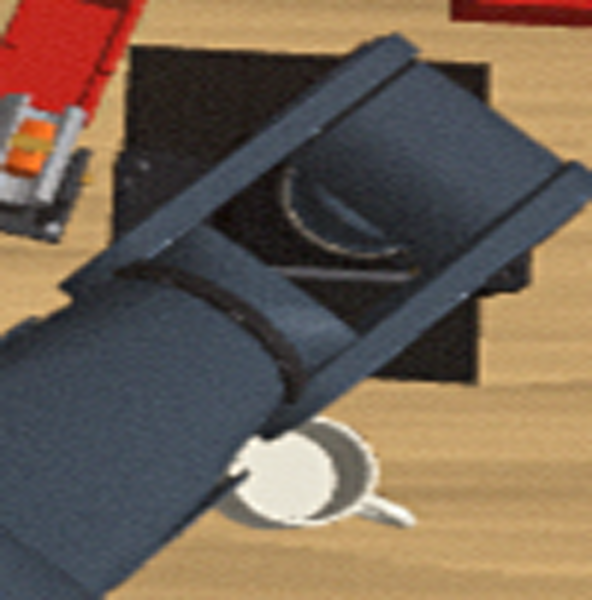

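The arm hides most of the mat in this view; the bin and sleeve_a at the left are undisturbed. I'll move over the rod and look with the wrist camera.

```bash
python3 -m pendant '[[[0,0,0,0,0,-8,1],[0,0,0,0,0,-7.3,1],[-0.006,0.042,0,0,0,0,1],[-0.005,0.043,0,0,0,0,1],[-0.005,0.043,0,0,0,0,1]]]'
python3 -m pendant '[[[0,0,0,0,0,0,1],[0,0,0,0,0,0,1],[0,0,0,0,0,0,1],[0,0,0,0,0,0,1],[0,0,0,0,0,0,1]]]'
python3 - <<'E'
from lib import *
go(.502,-.432,.1,-78)
w=grab("wrist");cv2.imwrite("pics/w2.png",w["img"])
H=hsv(w);h,s,v=H[...,0],H[...,1],H[...,2]
for c in blobs((h>100)&(h<125)&(s>140)&(v>40),100): print("blue z40",rect(w,c,.044),c.min(0),c.max(0))
E
```

```text
time: 10.45
position: [0.4664, -0.4235, 0.2846]
tool_rot: [0.995, 0.104, -0.001, -0.002]
ft_force: [0.6, 1.2, 0.9]
grip_width: 0.087
grip_force: 0.0
time: 11.08
position: [0.4673, -0.4226, 0.2874]
tool_rot: [0.995, 0.105, 0.0, 0.0]
ft_force: [0.1, 1.1, 0.2]
grip_width: 0.0869
grip_force: 0.0
turn 0.0 shift mm x 32.0 y 16.4 z 187.4 | now [ 0.4673 -0.4226  0.2874] yaw -78.0 q [-0.91  0.48  1.36  0.    1.3   0.45] t 11.075
blue z40 [ 503.6 -435.    49.    27.4    5.6] [284 132] [312 178]
```

View pics/w2.png

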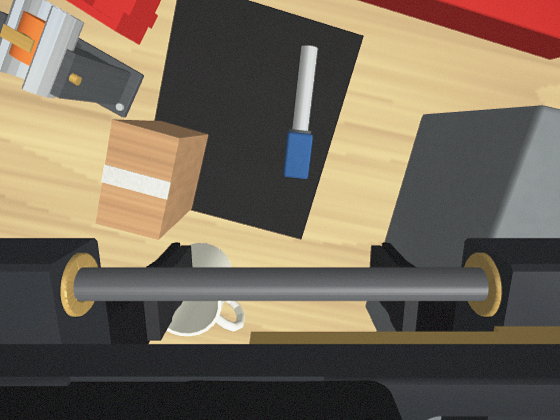

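The rod lies at (298,155) for the handle, with the shaft tip at (309,47). The carton stands upright with its top face at (137,180). Next I'll check that it is fully on the mat and get the rod's heading.

```bash
python3 - <<'E'
from lib import *
w=grab("wrist")
print("carton top",ray(w,[(112,121),(177,139),(160,238),(97,220)],.129)[:,:2].round(3).tolist())
print("carton bot right",ray(w,[(207,134),(192,210)],.004)[:,:2].round(3).tolist())
print("mat",ray(w,[(177,0),(157,112),(363,37),(302,238),(195,211)],.004)[:,:2].round(3).tolist())
g=cv2.cvtColor(w["img"],cv2.COLOR_BGR2GRAY);m=np.zeros(g.shape,bool);m[40:128,285:325]=g[40:128,285:325]>90
c=blobs(m,200)[0];print("shaft",rect(w,c,.024),c.min(0),c.max(0))
E
```

```text
carton top [[0.505, -0.27], [0.502, -0.326], [0.41, -0.323], [0.415, -0.264]]
carton bot right [[0.503, -0.326], [0.406, -0.322]]
mat [[0.639, -0.271], [0.516, -0.264], [0.645, -0.481], [0.399, -0.467], [0.406, -0.326]]
shaft [ 576.9 -427.9   87.8   18.6    6. ] [292  45] [317 127]
```

```bash
python3 -c "
from lib import *
go(.504,-.438,.020,-84.2)"

```

```text
turn 6.2 shift mm x 35.1 y 18.7 z 267.4 | now [ 0.4672 -0.4229  0.2874] yaw -78.0 q [-0.91  0.48  1.36 -0.    1.3   0.45] t 11.175
```

```bash
python3 -m pendant '[[[0,0,0,0,0,6.2,1],[0.035,0.0185,0.03,0,0,0,1],[0,0,0.05,0,0,0,1],[0,0,0.05,0,0,0,1],[0,0,0.05,0,0,0,1]]]'
python3 -m pendant '[[[0,0,0.05,0,0,0,1],[0,0,0.02,0,0,0,1],[0,0,0.012,0,0,0,1],[0,0,0.005,0,0,0,1],[0,0,0,0,0,0,1]]]' 40
python3 -m pendant '[[[0,0,0,0,0,0,0.1],[0,0,0,0,0,0,0.1],[0,0,0,0,0,0,0.1],[0,0,0,0,0,0,0.1],[0,0,0,0,0,0,0.1]]]' 40
python3 -m pendant '[[[0,0,-0.01,0,0,0,0.1],[0,0,-0.04,0,0,0,0.1],[0,0,-0.05,0,0,0,0.1],[0,0,-0.05,0,0,0,0.1],[0,0,-0.03,0,0,0,0.1]]]' 40
python3 -c "
from lib import *
go(.504,-.438,.20,-84.2);print(get_obs()['ft_force'],get_obs()['moment'])"

```

```text
time: 11.8
position: [0.504, -0.4383, 0.1058]
tool_rot: [0.999, 0.05, 0.0, 0.0]
ft_force: [-0.1, 0.1, 0.1]
grip_width: 0.087
grip_force: 0.0
time: 12.42
position: [0.5044, -0.4389, 0.0214]
tool_rot: [0.999, 0.05, 0.001, 0.001]
ft_force: [1.1, -0.2, 0.2]
grip_width: 0.087
grip_force: 0.0
time: 13.05
position: [0.5037, -0.4382, 0.02]
tool_rot: [0.999, 0.05, -0.0, -0.0]
ft_force: [-0.4, -0.2, 0.8]
grip_width: 0.0448
grip_force: 0.0
time: 13.68
position: [0.5046, -0.439, 0.2041]
tool_rot: [0.999, 0.05, 0.002, 0.002]
ft_force: [0.3, -0.4, 0.0]
grip_width: 0.0095
grip_force: 0.0
turn -0.0 shift mm x -0.5 y -1.1 z 4.1 | now [ 0.5046 -0.439   0.2041] yaw -84.2 q [-0.88  0.62  1.35  0.    1.17  0.59] t 13.675
[ 0.2902267  -0.37580638  0.03123309] [-0.09993914  0.13775206  0.02482565]
```

```bash
python3 -m pendant '[[[-0.03,0,-0.06,0,0,0,1],[0,0,-0.02,0,0,0,1],[0,0,0,0,0,0,1],[0,0,0,0,0,0,1],[0,0,0,0,0,0,1]]]'
python3 -m pendant '[[[0,0,0,0,0,0,1],[0,0,0,0,0,0,1],[0,0,0,0,0,0,1],[0,0,0,0,0,0,1],[0,0,0,0,0,0,1]]]'
python3 - <<'E'
from lib import *
go(.504,-.438,.02,-84.2)
w=grab("wrist")
H=hsv(w);h,s,v=H[...,0],H[...,1],H[...,2]
for c in blobs((h>100)&(h<125)&(s>140)&(v>40),100): print("blue z40",rect(w,c,.044),c.min(0),c.max(0))
E
```

```text
time: 14.3
position: [0.4756, -0.4401, 0.274]
tool_rot: [0.999, 0.05, -0.001, -0.001]
ft_force: [0.1, -0.5, 0.0]
grip_width: 0.0516
grip_force: 0.0
time: 14.92
position: [0.476, -0.441, 0.276]
tool_rot: [0.999, 0.05, 0.0, 0.0]
ft_force: [-0.3, -0.3, 0.4]
grip_width: 0.0866
grip_force: 0.0
turn -0.0 shift mm x 28.2 y -0.1 z 256.0 | now [ 0.476 -0.441  0.276] yaw -84.2 q [-0.92  0.52  1.32  0.    1.3   0.55] t 14.925
blue z40 [ 503.8 -435.2   48.2   26.2    5.7] [265 138] [289 183]
```

Rod not moved. I'll grasp again and give the fingers time to close.

```bash
python3 -m pendant '[[[0.028,0,0.03,0,0,0,1],[0,0,0.06,0,0,0,1],[0,0,0.06,0,0,0,1],[0,0,0.06,0,0,0,1],[0,0,0.03,0,0,0,1]]]'
python3 -m pendant '[[[0,0,0.013,0,0,0,1],[0,0,0.003,0,0,0,1],[0,0,0,0,0,0,0.1],[0,0,0,0,0,0,0.1],[0,0,0,0,0,0,0.1]]]' 40
python3 -m pendant '[[[0,0,0,0,0,0,0.1],[0,0,0,0,0,0,0.1],[0,0,0,0,0,0,0.1],[0,0,0,0,0,0,0.1],[0,0,0,0,0,0,0.1]]]' 40
python3 -m pendant '[[[0,0,0,0,0,0,0.1],[0,0,0,0,0,0,0.1],[0,0,0,0,0,0,0.1],[0,0,0,0,0,0,0.1],[0,0,0,0,0,0,0.1]]]' 40
python3 -m pendant '[[[0,0,-0.01,0,0,0,0.1],[0,0,-0.04,0,0,0,0.1],[0,0,-0.05,0,0,0,0.1],[0,0,-0.05,0,0,0,0.1],[0,0,-0.03,0,0,0,0.1]]]' 40

```

```text
time: 15.6
position: [0.5023, -0.4364, 0.0321]
tool_rot: [0.999, 0.05, -0.002, -0.002]
ft_force: [0.3, 0.4, 0.6]
grip_width: 0.0874
grip_force: 0.0
time: 16.23
position: [0.5043, -0.4387, 0.0212]
tool_rot: [0.999, 0.05, 0.001, 0.001]
ft_force: [0.3, 0.8, 0.2]
grip_width: 0.0648
grip_force: 0.0
time: 16.85
position: [0.5035, -0.4371, 0.0199]
tool_rot: [0.999, 0.05, -0.0, -0.001]
ft_force: [-0.9, 3.6, 2.7]
grip_width: 0.0279
grip_force: 40.0
time: 17.48
position: [0.5037, -0.4381, 0.0199]
tool_rot: [0.999, 0.05, -0.0, -0.0]
ft_force: [-1.2, 3.3, 2.3]
grip_width: 0.0277
grip_force: 40.0
time: 18.1
position: [0.5049, -0.4405, 0.2037]
tool_rot: [0.999, 0.05, 0.002, 0.003]
ft_force: [-0.1, -0.5, -2.4]
grip_width: 0.028
grip_force: 40.0
```

```bash
python3 -m pendant '[[[0,0,-0.04,0,0,8,0.1],[0,0,-0.02,0,0,8,0.1],[0,0,0,0,0,9.8,0.1],[0,0,0,0,0,0,0.1],[0,0,0,0,0,0,0.1]]]' 40
python3 -c "
from lib import *
go(.404,-.143,.26,-110)"
```

```text
time: 18.73
position: [0.5036, -0.4384, 0.2595]
tool_rot: [0.985, -0.173, -0.0, 0.0]
ft_force: [-0.2, 0.2, -2.5]
grip_width: 0.0276
grip_force: 40.0
turn 0.1 shift mm x -194.6 y -243.5 z -0.5 | now [ 0.5036 -0.4384  0.2595] yaw -109.9 q [-0.88  0.56  1.29 -0.    1.29  1.04] t 18.725
```

```bash
python3 -m pendant '[[[-0.035,-0.044,0,0,0,0,0.1],[-0.04,-0.05,0,0,0,0,0.1],[-0.04,-0.05,0,0,0,0,0.1],[-0.04,-0.05,0,0,0,0,0.1],[-0.04,-0.05,0,0,0,0,0.1]]]' 40
python3 -m pendant '[[[0,0,0,0,0,0,0.1],[0,0,0,0,0,0,0.1],[0,0,0,0,0,0,0.1],[0,0,0,0,0,0,0.1],[0,0,0,0,0,0,0.1]]]' 40
python3 - <<'E'
from lib import *
go(.404,-.143,.26,-110)
w=grab("wrist");cv2.imwrite("pics/w3.png",w["img"])
H=hsv(w);h,s,v=H[...,0],H[...,1],H[...,2]
for c in blobs((h>6)&(h<14)&(s>200)&(v>150),20): print("orange z.130",rect(w,c,.130),c.min(0),c.max(0))
E
```

```text
time: 19.35
position: [0.4055, -0.1464, 0.2599]
tool_rot: [0.985, -0.173, 0.0, 0.0]
ft_force: [-0.1, 0.2, -2.8]
grip_width: 0.0276
grip_force: 40.0
time: 19.98
position: [0.4063, -0.1486, 0.2598]
tool_rot: [0.985, -0.174, -0.0, -0.0]
ft_force: [-0.5, 1.0, -2.6]
grip_width: 0.028
grip_force: 40.0
turn -0.1 shift mm x -4.1 y -4.5 z -0.2 | now [ 0.4063 -0.1486  0.2598] yaw -110.1 q [-0.61  0.23  1.86 -0.    1.05  1.31] t 19.975
```

View pics/w3.png

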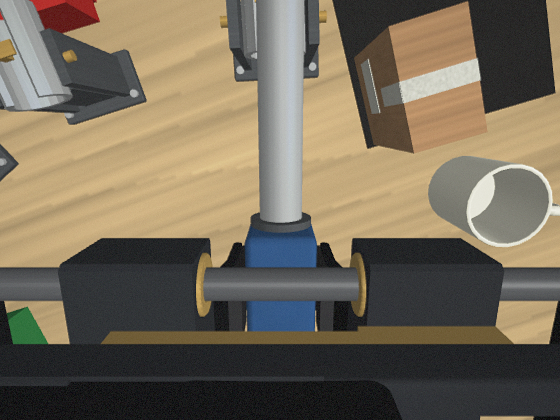

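The rod is straight in the grip (axis at image column 280), but it hides sleeve_a. I'll shift sideways to see the sleeve clearly.

```bash
python3 -m pendant '[[[0.02,0.0,-0.05,0,0,0,0.1],[0.03,0.04,-0.03,0,0,0,0.1],[0.03,0.04,0,0,0,0,0.1],[0,0,0,0,0,0,0.1],[0,0,0,0,0,0,0.1]]]' 40
python3 - <<'E'
from lib import *
go(.404,-.143,.26,-110)
w=grab("wrist");cv2.imwrite("pics/w4.png",w["img"][:240])
H=hsv(w);h,s,v=H[...,0],H[...,1],H[...,2]
for c in blobs((h>6)&(h<14)&(s>200)&(v>150),20): print("orange z.130",rect(w,c,.131),c.min(0),c.max(0))
np.save("w4.npy",np.array([w],dtype=object),allow_pickle=True)
E
```

```text
time: 20.65
position: [0.4532, -0.25, 0.3391]
tool_rot: [0.985, -0.174, -0.001, -0.001]
ft_force: [-0.3, 0.7, -2.3]
grip_width: 0.0277
grip_force: 40.0
turn -0.1 shift mm x -82.8 y -83.7 z 79.1 | now [ 0.4532 -0.25    0.3391] yaw -110.1 q [-0.72  0.27  1.55  0.    1.32  1.2 ] t 20.65
```

View pics/w4.png

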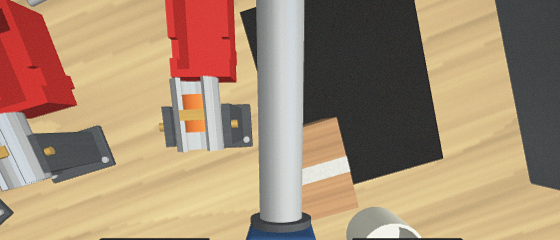

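Sleeve_a is clear in the view: tube at columns 172–222, rows 75–151, with orange in its slot at (193,112). The bin lies straight ahead of it, and sleeve_b is at (20,160). I'll fit the slot line.

```bash
cat >> lib.py <<'E'
def slot(w,roi):
    """axis of a sleeve from the orange in its slot; roi = u0,v0,u1,v1"""
    H=hsv(w);u0,v0,u1,v1=roi;m=(H[...,0]>4)&(H[...,0]<20)&(H[...,1]>190)&(H[...,2]>120)
    mm=np.zeros(m.shape,bool);mm[v0:v1,u0:u1]=m[v0:v1,u0:u1]
    L=[];Rr=[]
    for v in range(v0,v1):
        u=np.flatnonzero(mm[v])
        if len(u)>5:L.append((u.min(),v));Rr.append((u.max(),v))
    out=[]
    for E_ in(L,Rr):
        P=ray(w,E_,.132)[:,:2]*1000;vx,vy,x,y=cv2.fitLine(P.astype(np.float32),cv2.DIST_HUBER,0,.01,.01).ravel();out.append(np.degrees(np.arctan2(vy,vx)))
    pts=ray(w,[c for c in blobs(mm,3) for c in c],.132)
    print("edges deg",np.round(out,1),"rows",len(L),"width mm",np.round(np.median(np.linalg.norm(ray(w,L,.132)-ray(w,Rr,.132),axis=1))*1e3,1),"slug rect z.132",rect(w,np.vstack(blobs(mm,3)),.132), "px",L[0],Rr[0],L[-1],Rr[-1])
E
python3 - <<'E'
from lib import *
w=np.load("w4.npy",allow_pickle=True)[0]
slot(w,(165,80,235,150))
H=hsv(w)
for v in (82,90,100,138,148):print(v,cv2.cvtColor(w["img"],cv2.COLOR_BGR2GRAY)[v,164:232].tolist())
r=H[...,0];m=((r<4)|(r>174))&(H[...,1]>150);m[:, :155]=0;m[:,250:]=0
for c in blobs(m,200):print("bin a",rect(w,c,.07),c.min(0),c.max(0))
E
```

```text
edges deg [-74.6 -20. ] rows 1 width mm 8.7 slug rect z.132 [ 556.2 -192.2   34.     8.8  -21.4] px (np.int64(183), 95) (np.int64(192), 95) (np.int64(183), 95) (np.int64(192), 95)
82 [189, 190, 190, 192, 193, 160, 120, 127, 133, 127, 120, 171, 219, 217, 216, 218, 201, 202, 212, 216, 220, 219, 218, 219, 217, 216, 224, 223, 225, 222, 220, 207, 200, 207, 210, 207, 176, 133, 125, 160, 210, 211, 212, 214, 212, 208, 206, 212, 189, 190, 187, 187, 189, 169, 128, 107, 110, 111, 122, 125, 126, 126, 126, 126, 128, 121, 130, 128]
90 [193, 192, 194, 194, 194, 197, 159, 125, 125, 131, 127, 125, 167, 217, 218, 217, 218, 186, 202, 207, 212, 214, 216, 212, 215, 211, 211, 212, 217, 217, 214, 208, 198, 197, 200, 203, 208, 172, 131, 124, 167, 209, 212, 212, 215, 211, 206, 210, 203, 188, 191, 189, 187, 186, 164, 186, 203, 203, 204, 204, 207, 204, 208, 204, 207, 205, 200, 196]
100 [196, 197, 196, 195, 195, 192, 195, 161, 121, 125, 133, 126, 125, 172, 218, 218, 219, 223, 151, 115, 123, 130, 135, 143, 144, 150, 152, 153, 157, 158, 163, 163, 166, 169, 170, 171, 173, 177, 168, 133, 127, 183, 212, 213, 214, 213, 210, 208, 212, 205, 187, 192, 187, 188, 183, 162, 187, 201, 197, 197, 195, 196, 196, 197, 192, 194, 194, 189]
138 [201, 115, 97, 97, 99, 97, 97, 97, 96, 86, 82, 78, 114, 135, 136, 129, 129, 140, 217, 217, 216, 217, 207, 207, 212, 213, 213, 217, 216, 218, 214, 218, 217, 216, 219, 219, 212, 197, 198, 202, 205, 207, 142, 129, 123, 214, 218, 215, 217, 214, 214, 214, 214, 195, 197, 190, 189, 196, 173, 131, 101, 98, 98, 96, 97, 101, 100, 92]
148 [195, 197, 197, 197, 199, 198, 197, 194, 192, 196, 189, 190, 192, 143, 129, 133, 134, 128, 123, 213, 214, 215, 215, 206, 203, 213, 216, 218, 216, 216, 216, 214, 217, 216, 217, 215, 218, 212, 198, 198, 199, 204, 206, 140, 128, 137, 215, 216, 213, 215, 214, 213, 213, 210, 196, 193, 192, 187, 188, 173, 164, 167, 199, 204, 206, 204, 204, 200]
bin a [ 627.3 -222.4   81.3   74.   -20.1] [165   0] [236  81]
```

```bash
python3 - <<'E'
from lib import *
w=np.load("w4.npy",allow_pickle=True)[0]
P=ray(w,[(180,82),(187,148),(203,82),(210,148)],.1363)[:,:2];print(P.round(4).tolist(),np.linalg.norm(P[0]-P[2]))
d=P[1]-P[0];print(np.degrees(np.arctan2(-d[1],-d[0])),"mid in/out",((P[1]+P[3])/2).round(4),((P[0]+P[2])/2).round(4))
print("entry end row151",ray(w,[(199,151),(191,77)],.1363).round(4))
E
```

```text
[[0.5844, -0.1974], [0.5258, -0.1787], [0.5769, -0.2178], [0.518, -0.2]] 0.021735994801509326
-17.66698121192004 mid in/out [ 0.5219 -0.1894] [ 0.5807 -0.2076]
entry end row151 [[ 0.519  -0.1887  0.1363]
 [ 0.5849 -0.2089  0.1363]]
```

```bash
python3 -c "
from lib import *
go(.3807,-.1454,.111,-107.5)"
```

```text
turn -2.5 shift mm x -100.4 y -77.5 z 228.2 | now [ 0.4531 -0.2495  0.3392] yaw -110.0 q [-0.72  0.27  1.56  0.    1.32  1.2 ] t 20.7
```

```bash
python3 -m pendant '[[[0,0,0,0,0,-2.5,0.1],[-0.05,-0.039,0.02,0,0,0,0.1],[-0.05,-0.0385,0.03,0,0,0,0.1],[0,0,0.05,0,0,0,0.1],[0,0,0.05,0,0,0,0.1]]]' 40
python3 -m pendant '[[[0,0,0.05,0,0,0,0.1],[0,0,0.028,0,0,0,0.1],[0,0,0,0,0,0,0.1],[0,0,0,0,0,0,0.1],[0,0,0,0,0,0,0.1]]]' 40
python3 - <<'E'
from lib import *
go(.3807,-.1454,.111,-107.5)
w=grab("wrist")
g=cv2.cvtColor(w["img"],cv2.COLOR_BGR2GRAY)
cv2.imwrite("pics/w5.png",w["img"][:240])
E
```

```text
time: 21.32
position: [0.3876, -0.1536, 0.1942]
tool_rot: [0.988, -0.151, 0.002, 0.001]
ft_force: [1.5, -0.8, -3.2]
grip_width: 0.0279
grip_force: 40.0
time: 21.95
position: [0.3888, -0.1555, 0.1177]
tool_rot: [0.988, -0.152, 0.002, 0.001]
ft_force: [-0.2, 0.3, -2.6]
grip_width: 0.0277
grip_force: 40.0
turn -0.0 shift mm x -10.7 y -7.2 z 6.7 | now [ 0.3888 -0.1555  0.1177] yaw -107.5 q [-0.65  0.47  2.05  0.    0.62  1.23] t 21.95
```

View pics/w5.png

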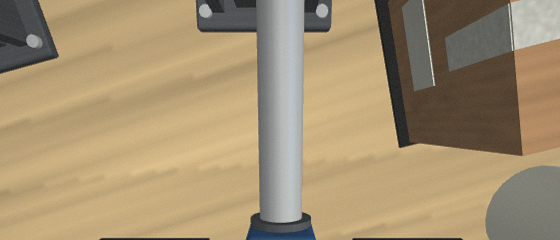

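```bash
python3 - <<'E'
from lib import *
w=grab("wrist")
n=np.array([np.sin(np.radians(17.5)),np.cos(np.radians(17.5))]);e=np.array([.519,-.1888])
for p in[(205,11),(321,11),(264,30)]:
    X=ray(w,[p],.010)[0,:2];print(X.round(4),"lat mm",1e3*(X-e)@n)
o=get_obs();R=Rn.from_quat(o["tool_rot"]).as_matrix();tip=o["position"]+R@[.115,0,-.004];print("tip",tip.round(4),1e3*(tip[:2]-e)@n,R[:,0].round(3))
t=grab("top");print("tip px top",proj(t,[tip]))
for p in [(508,215),(528,168)]: print(ray(t,[(150+p[0]/2.667,125+p[1]/2.667)],.136))
E
```

```text
[ 0.5368 -0.1508] lat mm 41.572464220230046
[ 0.5136 -0.2241] lat mm -35.25698101704428
[ 0.5141 -0.1845] lat mm 2.645968040046
tip [ 0.4982 -0.1901  0.1218] -7.469789259938509 [ 0.954 -0.301  0.003]
tip px top [[342.38613764 214.92561845]]
[[ 0.52567176 -0.18260093  0.136     ]]
[[ 0.5830672  -0.20705242  0.136     ]]
```

```bash
python3 -m pendant '[[[0,-0.009,0.0067,0,0,0,0.1],[0,0,0,0,0,0,0.1],[0.01,0,0,0,0,0,0.1],[0.015,0,0,0,0,0,0.1],[0,0,0,0,0,0,0.1]]]' 40
python3 -c "
from lib import *
e=np.array([.519,-.1888]);n=np.array([.301,.954]);u=np.array([.954,-.301])
o=get_obs();R=Rn.from_quat(o['tool_rot']).as_matrix();tip=o['position']+R@[.115,0,-.004];print('tip',tip.round(4),1e3*(tip[:2]-e)@n,1e3*(tip[:2]-e)@u,R[:,0].round(3),o['ft_force'])"
```

```text
time: 22.72
position: [0.417, -0.1555, 0.1098]
tool_rot: [0.988, -0.152, 0.002, 0.001]
ft_force: [-0.5, -0.5, -2.5]
grip_width: 0.0279
grip_force: 40.0
tip [ 0.5266 -0.1901  0.1143] 1.009417706334901 7.663732945882365 [ 0.954 -0.301  0.004] [-0.52649726 -0.54272233 -2.47645809]
```

```bash
python3 -m pendant '[[[0.01,0,0,0,0,0,0.1],[0.015,0,0,0,0,0,0.1],[0.02,0,0,0,0,0,0.1],[0.02,0,0,0,0,0,0.1],[0.005,0,0,0,0,0,0.1]]]' 40
python3 -m pendant '[[[0,0,0,0,0,0,0.1],[0,0,0,0,0,0,0.1],[-0.02,0,0,0,0,0,0.1],[-0.04,0,0,0,0,0,0.1],[-0.04,0,0,0,0,0,0.1]]]' 40
python3 - <<'E'
from lib import *
go(.4,-.15,.28,-107.5)
t=grab("top");s=grab("scene")
H=hsv(t);m=(H[...,0]>4)&(H[...,0]<18)&(H[...,1]>190)&(H[...,2]>140);m[:, :190]=0;m[:,380:]=0;m[:140]=0;m[225:]=0
for c in blobs(m,3):print("orange top",c.mean(0))
H=hsv(s);m=(H[...,0]>4)&(H[...,0]<18)&(H[...,1]>190)&(H[...,2]>140);m[:, :180]=0;m[:,420:]=0;m[:180]=0;m[330:]=0
for c in blobs(m,3):print("orange scene",c.mean(0),cv2.contourArea(c))
E
```

```text
time: 23.35
position: [0.4832, -0.1761, 0.1098]
tool_rot: [0.988, -0.152, 0.001, 0.001]
ft_force: [-0.0, -0.6, -3.0]
grip_width: 0.0276
grip_force: 40.0
time: 23.98
position: [0.3842, -0.1443, 0.1098]
tool_rot: [0.988, -0.152, -0.0, -0.0]
ft_force: [-0.6, -0.6, -3.4]
grip_width: 0.0276
grip_force: 40.0
turn -0.0 shift mm x 16.8 y 0.7 z -170.2 | now [ 0.3842 -0.1443  0.1098] yaw -107.5 q [-0.63  0.49  2.07 -0.    0.58  1.24] t 23.975
orange top [227.35294118 198.82352941]
orange top [225.41666667 191.66666667]
orange top [349.575 173.775]
orange scene [211.9047619  294.14285714] 96.0
orange scene [351.5        201.21428571] 11.0
```

Slug_a is in bin_a. Now sleeve_c.

```bash
python3 -m pendant '[[[0.005,0,-0.05,0,0,0,0.1],[0,0,-0.06,0,0,0,0.1],[0,0,-0.06,0,0,0,0.1],[0,0,-0.06,0,0,-5.5,0.1],[0,0,0,0,0,-10,0.1]]]' 40
python3 -m pendant '[[[0,0,0,0,0,-10,0.1],[0,0,0,0,0,-10,0.1],[0,0,0,0,0,0,0.1],[0,0,0,0,0,0,0.1],[0,0,0,0,0,0,0.1]]]' 40
python3 -c "
from lib import *
go(.503,.08,.34,-72)"
```

```text
time: 24.7
position: [0.3928, -0.148, 0.3447]
tool_rot: [1.0, -0.015, 0.005, 0.004]
ft_force: [0.2, 0.5, -3.6]
grip_width: 0.0278
grip_force: 40.0
time: 25.32
position: [0.3904, -0.1464, 0.3395]
tool_rot: [0.988, 0.155, -0.0, -0.0]
ft_force: [-0.4, -0.6, -2.5]
grip_width: 0.0278
grip_force: 40.0
turn -0.1 shift mm x 177.0 y -180.6 z -0.5 | now [ 0.3904 -0.1464  0.3395] yaw -72.1 q [-0.63  0.11  1.77 -0.    1.27  0.63] t 25.325
```

```bash
python3 -m pendant '[[[0.035,-0.036,0,0,0,0,0.1],[0.036,-0.036,0,0,0,0,0.1],[0.036,-0.036,0,0,0,0,0.1],[0.035,-0.036,0,0,0,0,0.1],[0.035,-0.036,0,0,0,0,0.1]]]' 40
python3 -m pendant '[[[0,0,0,0,0,0,0.1],[0,0,0,0,0,0,0.1],[0,0,0,0,0,0,0.1],[0,0,0,0,0,0,0.1],[0,0,0,0,0,0,0.1]]]' 40
python3 - <<'E'
from lib import *
go(.503,.08,.34,-72)
w=grab("wrist");np.save("w6.npy",np.array([w],dtype=object),allow_pickle=True)
H=hsv(w);m=(H[...,0]>4)&(H[...,0]<20)&(H[...,1]>190)&(H[...,2]>120);m[230:]=0
g=cv2.cvtColor(w["img"],cv2.COLOR_BGR2GRAY)
for c in blobs(m,10):print("orange",c.min(0),c.max(0),rect(w,c,.132))
m=((H[...,0]<4)|(H[...,0]>174))&(H[...,1]>150);m[235:]=0
for c in blobs(m,200):print("red",c.min(0),c.max(0),rect(w,c,.07))
us=[c for c in blobs((H[...,0]>4)&(H[...,0]<20)&(H[...,1]>190)&(H[...,2]>120),10)]
c=np.vstack(us);u=int(np.median(c[:,0]));print(proj(w,[[.555,.18,.115],[.521,.169,.136],[.588,.19,.136]]))
big=cv2.resize(w["img"][60:200,100:280],(800,622),interpolation=cv2.INTER_CUBIC)[:600];cv2.imwrite("pics/w6.png",big)
E
```

```text
time: 25.95
position: [0.504, 0.0809, 0.3395]
tool_rot: [0.988, 0.156, -0.0, 0.0]
ft_force: [0.4, -0.1, -2.9]
grip_width: 0.0277
grip_force: 40.0
time: 26.58
position: [0.5033, 0.0786, 0.3398]
tool_rot: [0.988, 0.155, 0.0, 0.0]
ft_force: [0.3, -0.1, -2.2]
grip_width: 0.0278
grip_force: 40.0
turn -0.1 shift mm x 0.2 y -1.4 z -0.2 | now [0.5033 0.0786 0.3398] yaw -72.1 q [-0.06  0.25  1.57 -0.    1.32  1.19] t 26.575
orange [541 141] [548 150] [ 628.1 -158.9    9.     5.3    8.9]
orange [550 130] [557 140] [ 639.5 -164.4   10.9    4.   -15.9]
orange [188 115] [199 125] [544.3 180.7  10.8   9.5 -72.2]
orange [186  89] [196 101] [566.3 188.5  11.    9.6  17.8]
red [484  91] [559 190] [ 627.7 -179.3  115.4   87.3   28.7]
red [347   0] [454 107] [683.3  -1.1 118.9  73.3  -5. ]
red [172   0] [243  74] [630.4 201.2  74.9  72.4  19.4]
[[200.73488879 110.16559084]
 [198.14407949 146.91341236]
 [194.48917805  71.1391233 ]]
```

View pics/w6.png

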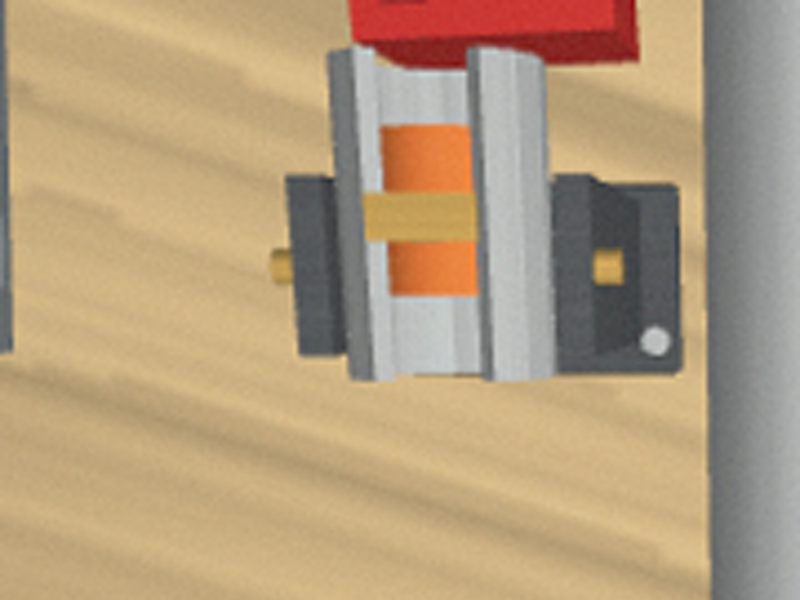

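Sleeve_c is at crop columns 350–550, with an orange slug in the slot at (430,210). The red bin is straight ahead of it.

```bash
python3 - <<'E'
from lib import *
w=np.load("w6.npy",allow_pickle=True)[0]
P=ray(w,[(188.2,145.1),(210.9,145.1),(183.9,71.3),(208,71.3)],.1363)[:,:2]
e=(P[0]+P[1])/2;x=(P[2]+P[3])/2;d=x-e;a=np.degrees(np.arctan2(d[1],d[0]));print(e,x,a,np.linalg.norm(d))
a=(a+18)/2;a=18 if abs(a-18)>2 else a
u=np.array([np.cos(np.radians(a)),np.sin(np.radians(a))]);n=np.array([-u[1],u[0]])
s=e+.0015*n-.137*u;print(a,"e",e,"start",s);go(s[0],s[1],.111,a-90)
E
```

```text
[0.5231715  0.16806401] [0.58826503 0.1885794 ] 17.493178713688426 0.06824990528337195
17.74658935684421 e [0.5231715  0.16806401] start [0.39223358 0.12773398]
turn 0.2 shift mm x -90.9 y -80.5 z 228.8 | now [0.5033 0.0788 0.3398] yaw -72.1 q [-0.06  0.25  1.57 -0.    1.32  1.19] t 26.625
```

```bash
python3 -m pendant '[[[-0.04,-0.04,0,0,0,0,0.1],[-0.045,-0.04,0.02,0,0,0,0.1],[0,0,0.05,0,0,0,0.1],[0,0,0.05,0,0,0,0.1],[0,0,0.05,0,0,0,0.1]]]' 40
python3 -m pendant '[[[0,0,0.04,0,0,0,0.1],[0,0,0.018,0,0,0,0.1],[0,0,0,0,0,0,0.1],[0,0,0,0,0,0,0.1],[0,0,0,0,0,0,0.1]]]' 40
python3 - <<'E'
from lib import *
e=np.array([.5232,.1681]);a=np.radians(17.75);u=np.array([np.cos(a),np.sin(a)]);n=np.array([-u[1],u[0]])
o=get_obs();R=Rn.from_quat(o['tool_rot']).as_matrix();tip=o['position']+R@[.115,0,-.004];print('tip',tip.round(4),1e3*(tip[:2]-e)@n,1e3*(tip[:2]-e)@u,R[:,0].round(3),o['ft_force'])
w=grab("wrist");g=cv2.cvtColor(w["img"],cv2.COLOR_BGR2GRAY)
m=g<100;m[90:]=0;m[:,:100]=0;m[:,400:]=0
for c in blobs(m,150):print(c.min(0),c.max(0))
c=np.vstack(blobs(m,150));b=c[c[:,1]>c[:,1].max()-4];p=[(b[:,0].min(),b[:,1].max()),(b[:,0].max(),b[:,1].max())];X=ray(w,p,.008)[:,:2];print(p,1e3*(X-e)@n,1e3*(X-e)@u)
E
```

```text
time: 27.25
position: [0.3996, 0.1289, 0.1694]
tool_rot: [0.988, 0.156, 0.002, 0.0]
ft_force: [1.0, -0.6, -3.0]
grip_width: 0.0277
grip_force: 40.0
time: 27.88
position: [0.3997, 0.1289, 0.113]
tool_rot: [0.988, 0.156, 0.001, 0.0]
ft_force: [-0.6, -0.1, -2.5]
grip_width: 0.028
grip_force: 40.0
tip [0.509  0.1644 0.1173] 0.777133868607859 -14.628638251769733 [0.951 0.309 0.003] [-0.60494464 -0.07262836 -2.48338154]
[305   0] [345  36]
[208   0] [260  37]
[(np.int32(211), np.int32(37)), (np.int32(343), np.int32(37))] [ 46.08977504 -41.82496021] [-6.96782518 -6.67454938]
```

```bash
python3 -m pendant '[[[0,-0.0007,0.002,0,0,0,0.1],[0.01,0,0,0,0,0,0.1],[0.012,0,0,0,0,0,0.1],[0,0,0,0,0,0,0.1],[0,0,0,0,0,0,0.1]]]' 40
python3 -m pendant '[[[0.01,0,0,0,0,0,0.1],[0.015,0,0,0,0,0,0.1],[0.02,0,0,0,0,0,0.1],[0.02,0,0,0,0,0,0.1],[0.005,0,0,0,0,0,0.1]]]' 40
python3 -m pendant '[[[0,0,0,0,0,0,0.1],[0,0,0,0,0,0,0.1],[-0.02,0,0,0,0,0,0.1],[-0.04,0,0,0,0,0,0.1],[-0.03,0,0,0,0,0,0.1]]]' 40
python3 - <<'E'
from lib import *
go(.4,.15,.28,-72)
s=grab("scene")
H=hsv(s);m=(H[...,0]>4)&(H[...,0]<18)&(H[...,1]>190)&(H[...,2]>140);m[:, :180]=0;m[:,420:]=0;m[:180]=0;m[330:]=0
for c in blobs(m,3):print("orange scene",c.mean(0),cv2.contourArea(c))
E
```

```text
time: 28.55
position: [0.4191, 0.1363, 0.1098]
tool_rot: [0.988, 0.156, -0.0, -0.0]
ft_force: [-0.6, -0.6, -3.1]
grip_width: 0.028
grip_force: 40.0
time: 29.18
position: [0.4885, 0.1584, 0.1101]
tool_rot: [0.988, 0.156, 0.002, 0.0]
ft_force: [-0.0, 0.0, -3.1]
grip_width: 0.0277
grip_force: 40.0
time: 29.8
position: [0.3976, 0.1297, 0.1099]
tool_rot: [0.988, 0.156, -0.001, -0.0]
ft_force: [-0.5, -0.3, -2.9]
grip_width: 0.028
grip_force: 40.0
turn -0.0 shift mm x 8.6 y -18.5 z -170.1 | now [0.3976 0.1297 0.1099] yaw -72.0 q [ 0.05  0.49  2.05 -0.    0.6   1.3 ] t 29.8
orange scene [211.875 294.4  ] 98.0
orange scene [369.65625 237.0625 ] 74.0
```

Both slugs are in their bins, and sleeve_b shows no orange. Now the rod goes back to the mat.

```bash
python3 -m pendant '[[[0,0,-0.05,0,0,0,0.1],[0,0,-0.06,0,0,0,0.1],[0,0,-0.06,0,0,6,0.1],[0,0,0,0,0,6.2,0.1],[0,0,0,0,0,0,0.1]]]' 40
python3 -c "
from lib import *
go(.504,-.442,.28,-84.2)"
```

```text
time: 30.48
position: [0.3995, 0.1301, 0.2804]
tool_rot: [0.999, 0.051, 0.0, 0.0]
ft_force: [-0.6, 0.9, -3.6]
grip_width: 0.0278
grip_force: 40.0
turn 0.0 shift mm x 46.2 y 579.7 z 0.4 | now [0.3995 0.1301 0.2804] yaw -84.2 q [ 0.05  0.18  1.85 -0.    1.11  1.52] t 30.475
```

```bash
python3 -m pendant '[[[0.004,0.045,0,0,0,0,0.1],[0.005,0.058,0,0,0,0,0.1],[0.005,0.058,0,0,0,0,0.1],[0.005,0.058,0,0,0,0,0.1],[0.005,0.058,0,0,0,0,0.1]]]' 40
python3 -m pendant '[[[0.004,0.058,0,0,0,0,0.1],[0.005,0.058,0,0,0,0,0.1],[0.005,0.058,0,0,0,0,0.1],[0.004,0.058,0,0,0,0,0.1],[0.004,0.058,0,0,0,0,0.1]]]' 40
python3 -m pendant '[[[0,0.012,0,0,0,0,0.1],[0,0,0,0,0,0,0.1],[0,0,0,0,0,0,0.1],[0,0,0,0,0,0,0.1],[0,0,0,0,0,0,0.1]]]' 40
python3 -c "
from lib import *
go(.504,-.442,.0205,-84.2)"
```

```text
time: 31.1
position: [0.451, -0.1443, 0.2785]
tool_rot: [0.999, 0.051, -0.001, -0.001]
ft_force: [1.9, -0.1, -2.0]
grip_width: 0.0279
grip_force: 40.0
time: 31.72
position: [0.5023, -0.4303, 0.2774]
tool_rot: [0.999, 0.051, -0.001, -0.002]
ft_force: [0.9, -0.6, -2.1]
grip_width: 0.0282
grip_force: 40.0
time: 32.35
position: [0.5045, -0.4402, 0.2804]
tool_rot: [0.999, 0.051, 0.0, 0.0]
ft_force: [0.3, -0.4, -2.5]
grip_width: 0.0279
grip_force: 40.0
turn 0.1 shift mm x -0.7 y 1.7 z 259.9 | now [ 0.5045 -0.4402  0.2804] yaw -84.1 q [-0.88  0.55  1.26  0.    1.34  0.58] t 32.35
```

```bash
python3 -m pendant '[[[0,0.0015,0.05,0,0,0,0.1],[0,0,0.06,0,0,0,0.1],[0,0,0.06,0,0,0,0.1],[0,0,0.05,0,0,0,0.1],[0,0,0.025,0,0,0,0.1]]]' 40
python3 -m pendant '[[[0,0,0.008,0,0,0,0.1],[0,0,0.004,0,0,0,0.1],[0,0,0.003,0,0,0,0.1],[0,0,0,0,0,0,0.1],[0,0,0,0,0,0,0.6]]]' 40
python3 -m pendant '[[[0,0,0,0,0,0,0.6],[0,0,0,0,0,0,0.6],[0,0,0,0,0,0,0.6],[0,0,0,0,0,0,0.6],[0,0,0,0,0,0,0.6]]]' 40
python3 -m pendant '[[[0,0,-0.03,0,0,0,0.6],[0,0,-0.05,0,0,0,1],[0,0,-0.06,0,0,0,1],[0,0,-0.06,0,0,0,1],[0,0,-0.06,0,0,0,1]]]' 40
python3 - <<'E'
from lib import *
go(.45,-.1,.34,-84.2)
w=grab("wrist");H=hsv(w);h,s,v=H[...,0],H[...,1],H[...,2]
for c in blobs((h>100)&(h<125)&(s>140)&(v>40),100): print("blue z40",rect(w,c,.044),c.min(0),c.max(0))
E
```

```text
time: 32.98
position: [0.5034, -0.4409, 0.0318]
tool_rot: [0.999, 0.051, -0.001, -0.002]
ft_force: [0.2, -0.3, -2.5]
grip_width: 0.0276
grip_force: 40.0
time: 33.6
position: [0.5051, -0.4435, 0.0213]
tool_rot: [0.999, 0.05, 0.001, 0.001]
ft_force: [-0.5, -0.6, -0.4]
grip_width: 0.0321
grip_force: 0.0
time: 34.22
position: [0.5045, -0.4428, 0.0199]
tool_rot: [0.999, 0.05, -0.0, -0.0]
ft_force: [0.8, 0.3, -0.8]
grip_width: 0.052
grip_force: 0.0
time: 34.85
position: [0.5043, -0.4425, 0.2818]
tool_rot: [0.999, 0.05, -0.0, -0.0]
ft_force: [0.7, 0.1, -0.2]
grip_width: 0.0828
grip_force: 0.0
turn -0.0 shift mm x -19.4 y -346.2 z -58.2 | now [ 0.5043 -0.4425  0.2818] yaw -84.2 q [-0.89  0.55  1.25 -0.    1.34  0.58] t 34.85
blue z40 [ 506.2 -444.3   49.4   25.9    5.7] [270 162] [293 206]
```

```bash
python3 -m pendant '[[[-0.002,-0.05,-0.02,0,0,-3.7,1],[-0.008,-0.057,0,0,0,0,1],[-0.008,-0.057,0,0,0,0,1],[-0.008,-0.057,0,0,0,0,1],[-0.008,-0.057,0,0,0,0,1]]]'
python3 -m pendant '[[[-0.008,-0.057,0,0,0,0,1],[-0.008,-0.057,0,0,0,0,1],[-0.008,-0.057,0,0,0,0,1],[-0.008,-0.057,0,0,0,0,1],[-0.008,-0.057,0,0,0,0,1]]]'
python3 -m pendant '[[[-0.008,-0.057,0,0,0,0,1],[-0.008,-0.057,0,0,0,0,1],[-0.008,-0.057,0,0,0,0,1],[-0.008,-0.04,0,0,0,0,1],[0,0,0.03,0,0,0,1]]]'
python3 -c "
from lib import *
t=grab('top');print(ray(t,[(150+67/2.667,125+230/2.667)],.016))
go(.461,.35,.216,-80.5)"
```

```text
time: 35.52
position: [0.4275, -0.1718, 0.2998]
tool_rot: [0.997, 0.082, 0.0, -0.0]
ft_force: [1.3, 0.2, 0.2]
grip_width: 0.087
grip_force: 0.0
time: 36.15
position: [0.3413, 0.1024, 0.3001]
tool_rot: [0.997, 0.082, 0.001, -0.0]
ft_force: [1.8, 0.1, 0.2]
grip_width: 0.0868
grip_force: 0.0
time: 36.78
position: [0.2762, 0.3072, 0.2712]
tool_rot: [0.996, 0.085, 0.003, -0.002]
ft_force: [-0.3, -0.5, -1.2]
grip_width: 0.087
grip_force: 0.0
[[0.52243353 0.36345826 0.016     ]]
turn 0.2 shift mm x 192.6 y -14.4 z 50.9 | now [0.2734 0.304  0.2669] yaw -80.3 q [ 0.56  0.19  1.89 -0.    1.07  1.97] t 36.825
```

```bash
python3 -m pendant '[[[0.05,-0.005,0,0,0,0,1],[0.055,-0.005,0,0,0,0,1],[0.055,-0.005,0.02,0,0,0,1],[0.032,-0.002,0.031,0,0,0,1],[0,0,0,0,0,0,1]]]'
python3 -m pendant '[[[0,0,0,0,0,0,1],[0,0,0,0,0,0,1],[0,0,0,0,0,0,1],[0,0,0,0,0,0,1],[0,0,0,0,0,0,1]]]'
python3 - <<'E'
from lib import *
go(.461,.353,.216,-80.5)
w=grab("wrist");np.save("wb.npy",np.array([w],dtype=object),allow_pickle=True)
cv2.imwrite("pics/wb.png",w["img"][:240])
E
```

```text
time: 37.45
position: [0.4631, 0.3509, 0.2162]
tool_rot: [0.997, 0.081, -0.002, 0.001]
ft_force: [-0.9, -0.3, 0.4]
grip_width: 0.087
grip_force: 0.0
time: 38.08
position: [0.4622, 0.3522, 0.2193]
tool_rot: [0.997, 0.083, 0.0, -0.0]
ft_force: [0.8, -0.6, 0.5]
grip_width: 0.0871
grip_force: 0.0
turn -0.0 shift mm x -1.0 y -1.0 z 3.3 | now [0.4622 0.3522 0.2193] yaw -80.5 q [ 0.46  0.48  1.56 -0.    1.1   1.86] t 38.075
```

View pics/wb.png

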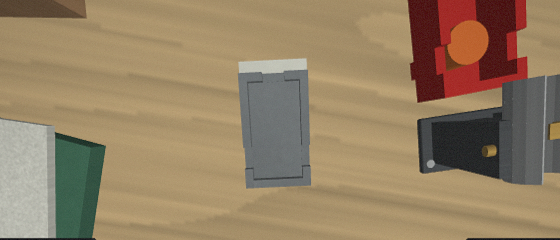

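The base is at (277,130), with its white strip and front notch at the top (273,67). Bin_c, with its slug at (467,42), is off to the right.

```bash
cat >> lib.py <<'E'
def rectpix(w,m,z,amin=300):
    """minAreaRect from the largest blob of mask, plus fitted edge lines (robust): returns centre, L, W, yaw of long axis"""
    c=max(blobs(m,amin),key=len);r=rect(w,c,z)
    P=ray(w,c,z)[:,:2]*1000;a=np.radians(r[4])
    for _ in range(4):
        u=np.array([np.cos(a),np.sin(a)]);n=np.array([-u[1],u[0]]);q=P@np.c_[u,n];lo,hi=np.percentile(q,[1,99],axis=0);mid=(lo+hi)/2;hl=(hi-lo)/2
        e=[q[(np.abs(q[:,1]-s)<3)&(np.abs(q[:,0]-mid[0])<hl[0]*.8)] for s in(lo[1],hi[1])]
        da=np.mean([np.arctan(np.polyfit(k[:,0],k[:,1],1)[0]) for k in e]);a+=da
    ends=[np.median(q[(np.abs(q[:,0]-s)<4)&(np.abs(q[:,1]-mid[1])<hl[1]*.8)][:,0]) for s in(lo[0],hi[0])]
    sides=[np.median(k[:,1]) for k in e]
    cx=np.mean(ends)*u+np.mean(sides)*n
    print("rect",r,"fit centre",cx.round(1),"L %.1f W %.1f yaw %.2f"%(ends[1]-ends[0],sides[1]-sides[0],np.degrees(a)))
    return cx,np.degrees(a)
E
python3 - <<'E'
from lib import *
w=np.load("wb.npy",allow_pickle=True)[0]
H=hsv(w);m=(H[...,1]<60)&(H[...,2]>60)
mm=np.zeros(m.shape,bool);mm[40:200,228:325]=m[40:200,228:325]
c=max(blobs(mm,300),key=len);print(c.min(0),c.max(0))
g=mm&(H[...,2]<165);rectpix(w,mm,.016);rectpix(w,g,.016)
print(H[60:80,262,2].tolist(),H[60:80,255,2].tolist(),H[60:80,290,2].tolist())
# bins from this view
print(ray(w,[(308,71),(311,184),(247,188),(240,73)],.016).round(4).tolist())
E
```

```text
[238  58] [310 188]
rect [525.8 367.4 120.2  66.3  12.2] fit centre [525.8 367.3] L 119.3 W 65.0 yaw 12.38
rect [520.9 366.3 110.3  66.3  12.2] fit centre [520.9 366.2] L 109.2 W 65.0 yaw 12.35
[183, 194, 190, 192, 190, 193, 191, 193, 193, 193, 195, 196, 190, 163, 111, 112, 102, 102, 100, 106] [179, 195, 196, 189, 189, 192, 193, 193, 193, 190, 196, 183, 127, 112, 113, 116, 118, 113, 119, 119] [194, 193, 195, 195, 197, 194, 196, 195, 193, 187, 144, 112, 116, 117, 121, 117, 116, 113, 113, 91]
[[0.5801, 0.3448, 0.016], [0.4751, 0.3222, 0.016], [0.4604, 0.3856, 0.016], [0.5678, 0.4076, 0.016]]
```

```bash
python3 -c "
from lib import *
go(.591,.1895,.273,-71)"
```

```text
turn -9.5 shift mm x 68.8 y 195.7 z -53.8 | now [0.4622 0.3522 0.2192] yaw -80.5 q [ 0.46  0.49  1.56 -0.    1.1   1.86] t 38.125
```

```bash
python3 -m pendant '[[[0,0,-0.03,0,0,-9.5,1],[0.017,0.049,-0.024,0,0,0,1],[0.017,0.049,0,0,0,0,1],[0.017,0.049,0,0,0,0,1],[0.017,0.049,0,0,0,0,1]]]'
python3 -m pendant '[[[0,0,0,0,0,0,1],[0,0,0,0,0,0,1],[0,0,0,0,0,0,1],[0,0,0,0,0,0,1],[0,0,0,0,0,0,1]]]'
cat >> lib.py <<'E'
def binpose(roi):
    w=grab("wrist");H=hsv(w);m=((H[...,0]<4)|(H[...,0]>174))&(H[...,1]>120)&(H[...,2]>40)
    # add label-free interior: fill holes by external contour
    mm=np.zeros(m.shape,bool);u0,v0,u1,v1=roi;mm[v0:v1,u0:u1]=m[v0:v1,u0:u1]
    c=max(blobs(mm,300),key=len);print(c.min(0),c.max(0))
    cx,a=rectpix(w,mm,.07);return w,cx,a
E
python3 - <<'E'
from lib import *
go(.591,.1895,.273,-71)
w,cx,a=binpose((150,0,420,238))
cv2.imwrite("pics/wc.png",w["img"][:240])
E
```

```text
time: 38.75
position: [0.5912, 0.1876, 0.273]
tool_rot: [0.986, 0.165, 0.0, -0.0]
ft_force: [-0.0, -0.1, 0.8]
grip_width: 0.0867
grip_force: 0.0
time: 39.38
position: [0.5899, 0.1897, 0.2731]
tool_rot: [0.986, 0.165, 0.0, -0.0]
ft_force: [-0.7, 0.5, -0.5]
grip_width: 0.087
grip_force: 0.0
turn 0.0 shift mm x 1.0 y 0.5 z 0.1 | now [0.5899 0.1897 0.2731] yaw -71.0 q [0.13 0.48 1.4  0.   1.26 1.37] t 39.375
[226  80] [296 194]
rect [633.3 222.9 109.4  65.5  20.3] fit centre [633.4 222.8] L 108.5 W 64.2 yaw 20.70
```

View pics/wc.png

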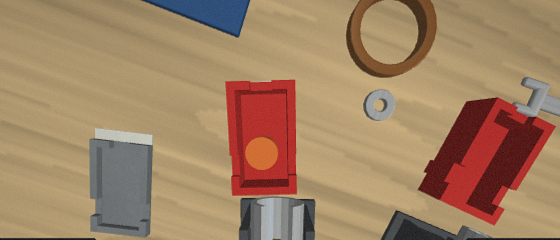

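Bin_c is at (261,137) with its slug inside at (261,153). Its centre has moved about 2 cm from the first estimate, so this one was the bin that got knocked. I'll use the new pose.

```bash
python3 -c "
from lib import *
go(.6334,.2228,.044,-69.3)"
```

```text
turn -1.7 shift mm x 52.3 y -15.8 z 229.1 | now [0.59   0.1895 0.2731] yaw -71.0 q [0.13 0.48 1.4  0.   1.26 1.37] t 39.425
```

```bash
python3 -m pendant '[[[0,0,0,0,0,-1.7,1],[0.052,-0.016,0,0,0,0,1],[0,0,0.05,0,0,0,1],[0,0,0.06,0,0,0,1],[0,0,0.05,0,0,0,1]]]'
python3 -c "
from lib import *
go(.6334,.2228,.044,-69.3)"
```

```text
time: 40.05
position: [0.6329, 0.2222, 0.1108]
tool_rot: [0.984, 0.18, -0.001, 0.0]
ft_force: [0.8, 0.2, -0.7]
grip_width: 0.0871
grip_force: 0.0
turn 0.0 shift mm x 0.7 y -0.4 z 66.8 | now [0.6329 0.2222 0.1108] yaw -69.3 q [ 0.17  0.73  1.41 -0.    1.    1.38] t 40.05
```

```bash
python3 -m pendant '[[[0,0,0.035,0,0,0,1],[0,0,0.024,0,0,0,1],[0,0,0.01,0,0,0,1],[0,0,0,0,0,0,1],[0,0,0,0,0,0,0.6]]]' 25
python3 -m pendant '[[[0,0,0,0,0,0,0.6],[0,0,0,0,0,0,0.6],[0,0,0,0,0,0,0.6],[0,0,0,0,0,0,0.6],[0,0,0,0,0,0,0.6]]]' 25
python3 -c "
from lib import *
go(.6334,.2228,.044,-69.3)"
```

```text
time: 40.67
position: [0.6344, 0.2224, 0.0453]
tool_rot: [0.984, 0.18, 0.001, -0.0]
ft_force: [0.9, 0.8, 0.2]
grip_width: 0.0826
grip_force: 0.0
time: 41.3
position: [0.6337, 0.2229, 0.045]
tool_rot: [0.984, 0.179, 0.001, -0.0]
ft_force: [-2.0, 2.0, 6.4]
grip_width: 0.0659
grip_force: 25.0
turn -0.1 shift mm x -0.3 y -0.0 z 1.0 | now [0.6337 0.2229 0.045 ] yaw -69.4 q [0.17 0.82 1.43 0.   0.89 1.38] t 41.3
```

```bash
python3 -m pendant '[[[0,0,-0.015,0,0,0,0.6],[0.01,0,0,0,0,0,0.6],[0.02,0,-0.01,0,0,0,0.6],[0,0,-0.04,0,0,0,0.6],[0,0,-0.05,0,0,4,0.6]]]' 25
python3 -m pendant '[[[0,0,-0.05,0,0,4.4,0.6],[0,0,-0.03,0,0,0,0.6],[0,0,0,0,0,0,0.6],[0,0,0,0,0,0,0.6],[0,0,0,0,0,0,0.6]]]' 25
python3 -c "
from lib import *
go(.5209,.3662,.14,-77.7);o=get_obs();print(o['grip_width'],o['ft_force'])"
```

```text
time: 41.92
position: [0.6611, 0.2324, 0.1576]
tool_rot: [0.99, 0.144, -0.002, 0.0]
ft_force: [0.7, 0.2, -2.9]
grip_width: 0.0655
grip_force: 25.0
time: 42.55
position: [0.6601, 0.2325, 0.2359]
tool_rot: [0.994, 0.107, -0.003, 0.0]
ft_force: [0.1, -0.1, -3.7]
grip_width: 0.0659
grip_force: 25.0
turn -0.0 shift mm x -107.5 y -160.3 z 95.9 | now [0.6601 0.2325 0.2359] yaw -77.7 q [ 0.18  0.63  1.22 -0.    1.3   1.54] t 42.55
0.06589933554342015 [ 0.13015435 -0.14252363 -3.66148566]
```

```bash
python3 -m pendant '[[[-0.02,-0.03,0,0,0,0,0.6],[-0.03,-0.045,0,0,0,0,0.6],[-0.03,-0.045,0,0,0,0,0.6],[-0.0275,-0.04,0,0,0,0,0.6],[0,0,0.05,0,0,0,0.6]]]' 25
python3 -m pendant '[[[0,0,0.04,0,0,0,0.6],[0,0,0,0,0,0,0.6],[0,0,0,0,0,0,0.6],[0,0,0,0,0,0,0.6],[0,0,0,0,0,0,0.6]]]' 25
python3 -c "
from lib import *
go(.5209,.3662,.052,-77.7);o=get_obs();print(o['grip_width'],o['ft_force'],o['tool_rot'])"
```

```text
time: 43.18
position: [0.5218, 0.3705, 0.1914]
tool_rot: [0.994, 0.109, 0.004, -0.002]
ft_force: [1.9, -0.0, -3.1]
grip_width: 0.0659
grip_force: 25.0
time: 43.8
position: [0.5234, 0.3666, 0.1506]
tool_rot: [0.994, 0.107, 0.001, -0.0]
ft_force: [-0.0, -0.1, -2.5]
grip_width: 0.0658
grip_force: 25.0
turn -0.0 shift mm x -2.5 y -0.2 z 98.6 | now [0.5234 0.3666 0.1506] yaw -77.7 q [ 0.44  0.64  1.47 -0.    1.02  1.79] t 43.8
0.06579489914400295 [-0.04215707 -0.08951573 -2.47372035] [ 9.94284442e-01  1.06752169e-01  1.47549395e-03 -4.94934882e-04]
```

```bash
python3 -m pendant '[[[-0.0025,0,0.03,0,0,0,0.6],[0,0,0.035,0,0,0,0.6],[0,0,0.01,0,0,0,0.6],[0,0,0,0,0,0,0.6],[0,0,0,0,0,0,0.6]]]' 25
python3 -c "
from lib import *
go(.5209,.3662,.052,-77.7);o=get_obs();print(o['grip_width'],o['ft_force'],o['tool_rot'])"
```

```text
time: 44.42
position: [0.5212, 0.3664, 0.0755]
tool_rot: [0.994, 0.107, 0.002, -0.001]
ft_force: [0.0, 1.1, -2.5]
grip_width: 0.0658
grip_force: 25.0
turn -0.0 shift mm x -0.3 y 0.1 z 23.5 | now [0.5212 0.3664 0.0755] yaw -77.7 q [0.44 0.74 1.52 0.   0.88 1.79] t 44.425
0.06578443737366271 [ 2.28873979e-03  1.11056793e+00 -2.51699302e+00] [ 9.94271835e-01  1.06868090e-01  1.55964708e-03 -5.45655760e-04]
```

```bash
python3 -m pendant '[[[0,0,0.006,0,0,0,0.6],[0,0,0.005,0,0,0,0.6],[0,0,0.005,0,0,0,0.6],[0,0,0,0,0,0,0.6],[0,0,0,0,0,0,0.6]]]' 25
python3 -m pendant '[[[0,0,0.004,0,0,0,0.6],[0,0,0.004,0,0,0,0.6],[0,0,0,0,0,0,0.6],[0,0,0,0,0,0,0.6],[0,0,0,0,0,0,0.6]]]' 25
python3 -c "
from lib import *
go(.5209,.3662,.052,-77.7);o=get_obs();print(o['grip_width'],o['ft_force'],o['moment'])"
```

```text
time: 45.05
position: [0.52, 0.3658, 0.0578]
tool_rot: [0.994, 0.107, -0.0, 0.0]
ft_force: [0.0, -0.2, -2.6]
grip_width: 0.0656
grip_force: 25.0
time: 45.68
position: [0.5201, 0.3658, 0.051]
tool_rot: [0.994, 0.107, 0.0, -0.0]
ft_force: [-2.0, -1.2, 5.2]
grip_width: 0.0655
grip_force: 25.0
turn -0.0 shift mm x 0.9 y -0.2 z -1.0 | now [0.5201 0.3658 0.051 ] yaw -77.7 q [ 0.44  0.78  1.53 -0.    0.83  1.79] t 45.675
0.06549308945948017 [-1.98742687 -1.20282319  5.20527428] [-0.23685048  0.48851376 -0.0060405 ]
```

Seated: TCP is at 51 mm, so the bin's origin is 6 mm above the bench. Release, then measure the seated bin from the same relative hover.

```bash
python3 -m pendant '[[[0,0,0,0,0,0,1],[0,0,0,0,0,0,1],[0,0,0,0,0,0,1],[0,0,0,0,0,0,1],[0,0,-0.03,0,0,0,1]]]' 25
python3 -m pendant '[[[0,0,-0.05,0,0,0,1],[0,0,-0.05,0,0,0,1],[0,0,-0.05,0,0,0,1],[-0.03,0,-0.05,0,0,0,1],[-0.03,0,0,0,0,0,1]]]' 25
python3 -m pendant '[[[0,0,0,0,0,0,1],[0,0,0,0,0,0,1],[0,0,0,0,0,0,1],[0,0,0,0,0,0,1],[0,0,0,0,0,0,1]]]' 25
python3 - <<'E'
from lib import *
w=grab("wrist");H=hsv(w);m=((H[...,0]<4)|(H[...,0]>174))&(H[...,1]>120)&(H[...,2]>40);m[238:]=0;m[:,:180]=0;m[:,380:]=0
rectpix(w,m,.076)
o=(H[...,0]>4)&(H[...,0]<20)&(H[...,1]>190)&(H[...,2]>120)
for c in blobs(o,60):print("orange",c.mean(0))
t=grab("top");print("b guess");go(.622,.003,.273,-97)
E
```

```text
time: 46.3
position: [0.518, 0.3648, 0.0777]
tool_rot: [0.994, 0.107, -0.003, 0.001]
ft_force: [0.3, 0.5, 0.7]
grip_width: 0.0868
grip_force: 0.0
time: 46.92
position: [0.4634, 0.3542, 0.2848]
tool_rot: [0.994, 0.107, 0.005, -0.002]
ft_force: [0.0, 0.9, -0.1]
grip_width: 0.0869
grip_force: 0.0
time: 47.55
position: [0.4617, 0.353, 0.2795]
tool_rot: [0.994, 0.107, -0.0, 0.0]
ft_force: [-0.4, 0.3, -0.7]
grip_width: 0.0872
grip_force: 0.0
rect [520.2 364.8 108.5  65.6  12.2] fit centre [520.2 364.7] L 108.5 W 64.1 yaw 12.20
orange [272.62727273 158.97272727]
b guess
turn 19.3 shift mm x 202.0 y 327.8 z 6.6 | now [0.4615 0.353  0.2796] yaw -77.7 q [ 0.46  0.42  1.49 -0.    1.23  1.82] t 47.65
```

```bash
python3 -m pendant '[[[0,0,0,0,0,8.6,1],[0,0,0,0,0,8.7,1],[0.034,0.055,0,0,0,0,1],[0.034,0.055,0,0,0,0,1],[0.034,0.055,0,0,0,0,1]]]' 25
python3 -m pendant '[[[0.034,0.055,0,0,0,0,1],[0.034,0.055,0,0,0,0,1],[0.032,0.055,0,0,0,0,1],[0,0,0.006,0,0,0,1],[0,0,0,0,0,0,1]]]' 25
python3 -m pendant '[[[0,0,0,0,0,0,1],[0,0,0,0,0,0,1],[0,0,0,0,0,0,1],[0,0,0,0,0,0,1],[0,0,0,0,0,0,1]]]' 25
python3 - <<'E'
from lib import *
w,cx,a=binpose((130,0,420,238));go(cx[0]/1e3,cx[1]/1e3,.045,a-90)
print(proj(w,[[cx[0]/1e3,cx[1]/1e3,.07]]))
cv2.imwrite("pics/wbb.png",w["img"][:240])
E
```

```text
time: 48.28
position: [0.5463, 0.1841, 0.2801]
tool_rot: [0.999, -0.043, 0.0, -0.0]
ft_force: [0.9, 0.7, -0.7]
grip_width: 0.0868
grip_force: 0.0
time: 48.9
position: [0.6274, 0.0174, 0.2729]
tool_rot: [0.999, -0.044, -0.001, -0.0]
ft_force: [-0.4, 0.6, 0.6]
grip_width: 0.0869
grip_force: 0.0
time: 49.52
position: [0.6283, 0.0174, 0.274]
tool_rot: [0.999, -0.044, 0.0, 0.0]
ft_force: [0.1, -0.5, 0.3]
grip_width: 0.0868
grip_force: 0.0
[264  72] [332 186]
rect [686.7  -5.1 108.7  65.5  -5.1] fit centre [686.6  -4.9] L 108.5 W 64.5 yaw -5.37
turn 0.3 shift mm x 60.2 y 16.7 z 229.0 | now [0.6283 0.0173 0.274 ] yaw -95.0 q [-0.15  0.49  1.38 -0.    1.27  1.51] t 49.575
[[297.16395455 131.18780593]]
```

```bash
python3 -m pendant '[[[0.03,0.0165,0,0,0,0.3,1],[0.03,0,0.02,0,0,0,1],[0,0,0.05,0,0,0,1],[0,0,0.06,0,0,0,1],[0,0,0.05,0,0,0,1]]]' 25
python3 -m pendant '[[[0,0,0.03,0,0,0,1],[0,0,0.013,0,0,0,1],[0,0,0.006,0,0,0,1],[0,0,0,0,0,0,1],[0,0,0,0,0,0,0.6]]]' 25
python3 -m pendant '[[[0,0,0,0,0,0,0.6],[0,0,0,0,0,0,0.6],[0,0,0,0,0,0,0.6],[0,0,0,0,0,0,0.6],[0,0,0,0,0,0,0.6]]]' 25
python3 -c "
from lib import *
go(.6866,-.0049,.045,-95.3)"
```

```text
time: 50.2
position: [0.6861, -0.0047, 0.0917]
tool_rot: [0.999, -0.047, -0.001, -0.0]
ft_force: [0.2, -0.0, -0.5]
grip_width: 0.087
grip_force: 0.0
time: 50.82
position: [0.6877, -0.0047, 0.0466]
tool_rot: [0.999, -0.046, 0.001, 0.0]
ft_force: [-0.4, -0.0, 0.2]
grip_width: 0.0826
grip_force: 0.0
time: 51.45
position: [0.687, -0.0045, 0.0457]
tool_rot: [0.999, -0.046, 0.001, -0.0]
ft_force: [-0.7, 2.0, 5.5]
grip_width: 0.0661
grip_force: 25.0
turn -0.0 shift mm x -0.4 y 0.4 z 0.7 | now [ 0.687  -0.0045  0.0457] yaw -95.3 q [-0.17  0.84  1.39  0.    0.92  1.49] t 51.45
```

```bash
python3 -m pendant '[[[0,0,-0.015,0,0,0,0.6],[0.01,0,-0.03,0,0,0,0.6],[0,0,-0.05,0,0,0,0.6],[0,0,-0.05,0,0,0,0.6],[0,0,-0.05,0,0,-8.5,0.6]]]' 25
python3 -m pendant '[[[0,0,-0.05,0,0,-9,0.6],[0,0,0,0,0,0,0.6],[0,0,0,0,0,0,0.6],[0,0,0,0,0,0,0.6],[0,0,0,0,0,0,0.6]]]' 25
python3 -c "
from lib import *
go(.5204,.3651,.16,-77.75);o=get_obs();print(o['grip_width'],o['ft_force'])"
```

```text
time: 52.08
position: [0.6958, -0.0056, 0.241]
tool_rot: [1.0, 0.03, -0.001, 0.0]
ft_force: [0.3, -0.1, -2.6]
grip_width: 0.0657
grip_force: 25.0
time: 52.7
position: [0.6957, -0.0054, 0.2876]
tool_rot: [0.994, 0.106, -0.002, -0.001]
ft_force: [-0.1, 0.5, -2.8]
grip_width: 0.0659
grip_force: 25.0
turn -0.1 shift mm x -92.7 y -399.3 z 127.6 | now [ 0.6957 -0.0054  0.2876] yaw -77.9 q [-0.17  0.58  1.17 -0.    1.39  1.19] t 52.7
0.06587155964179284 [-0.05966266  0.51150075 -2.83348724]
```

```bash
python3 -m pendant '[[[-0.0115,-0.04,0,0,0,-0.1,0.6],[-0.0115,-0.05,0,0,0,0,0.6],[-0.0115,-0.05,0,0,0,0,0.6],[-0.0115,-0.05,0,0,0,0,0.6],[-0.0115,-0.05,0,0,0,0,0.6]]]' 25
python3 -m pendant '[[[-0.0115,-0.05,0,0,0,0,0.6],[-0.0115,-0.05,0,0,0,0,0.6],[-0.0115,-0.04,0,0,0,0,0.6],[0,-0.019,0,0,0,0,0.6],[0,0,0.04,0,0,0,0.6]]]' 25
python3 -m pendant '[[[0,0,0.04,0,0,0,0.6],[0,0,0.03,0,0,0,0.6],[0,0,0,0,0,0,0.6],[0,0,0,0,0,0,0.6],[0,0,0,0,0,0,0.6]]]' 25
python3 -c "
from lib import *
go(.5204,.3651,.1117,-77.75);o=get_obs();print(o['grip_width'],o['ft_force'])"
```

```text
time: 53.32
position: [0.5884, 0.2181, 0.289]
tool_rot: [0.994, 0.107, -0.001, 0.0]
ft_force: [-0.5, 1.0, -2.2]
grip_width: 0.0661
grip_force: 25.0
time: 53.95
position: [0.5246, 0.3675, 0.2528]
tool_rot: [0.994, 0.108, 0.005, -0.001]
ft_force: [1.2, 0.0, -2.8]
grip_width: 0.0656
grip_force: 25.0
time: 54.58
position: [0.5233, 0.3652, 0.1818]
tool_rot: [0.994, 0.107, 0.002, -0.001]
ft_force: [0.4, -0.2, -2.3]
grip_width: 0.0659
grip_force: 25.0
turn 0.0 shift mm x -2.9 y -0.5 z 70.1 | now [0.5233 0.3652 0.1818] yaw -77.7 q [ 0.43  0.6   1.45 -0.    1.09  1.79] t 54.575
0.06590544149891119 [ 0.40188295 -0.23365015 -2.27735832]
```

```bash
python3 -m pendant '[[[-0.0025,-0.0005,0.025,0,0,0,0.6],[0,0,0.02,0,0,0,0.6],[0,0,0,0,0,0,0.6],[0,0,0,0,0,0,0.6],[0,0,0,0,0,0,0.6]]]' 25
python3 -c "
from lib import *
go(.5204,.3651,.1117,-77.75);o=get_obs();print(o['grip_width'],o['ft_force'])"
```

```text
time: 55.2
position: [0.5203, 0.3652, 0.1365]
tool_rot: [0.994, 0.107, 0.001, -0.0]
ft_force: [0.3, 0.3, -2.7]
grip_width: 0.0657
grip_force: 25.0
turn 0.0 shift mm x 0.0 y 0.2 z 24.8 | now [0.5203 0.3652 0.1365] yaw -77.7 q [ 0.44  0.66  1.49 -0.    0.99  1.79] t 55.2
0.06566064640214195 [ 0.31731852  0.32754623 -2.66666941]
```

```bash
python3 -m pendant '[[[0,0,0.007,0,0,0,0.6],[0,0,0.006,0,0,0,0.6],[0,0,0.005,0,0,0,0.6],[0,0,0,0,0,0,0.6],[0,0,0,0,0,0,0.6]]]' 25
python3 -m pendant '[[[0,0,0.004,0,0,0,0.6],[0,0,0.003,0,0,0,0.6],[0,0,0,0,0,0,0.6],[0,0,0,0,0,0,0.6],[0,0,0,0,0,0,0.6]]]' 25
python3 -c "
from lib import *
go(.5204,.3651,.1117,-77.75);o=get_obs();print(o['grip_width'],o['ft_force'],o['moment'])"
```

```text
time: 55.82
position: [0.5194, 0.3648, 0.1169]
tool_rot: [0.994, 0.107, 0.0, -0.0]
ft_force: [-0.4, 0.4, -2.2]
grip_width: 0.0656
grip_force: 25.0
time: 56.45
position: [0.5196, 0.3649, 0.1117]
tool_rot: [0.994, 0.107, 0.001, -0.0]
ft_force: [-2.1, -1.9, 6.6]
grip_width: 0.0657
grip_force: 25.0
turn 0.0 shift mm x 0.9 y -0.0 z 0.0 | now [0.5196 0.3649 0.1117] yaw -77.7 q [ 0.44  0.69  1.51 -0.    0.94  1.79] t 56.45
0.06565512619289308 [-2.08370028 -1.86331514  6.56464671] [-0.20446449  0.47919047 -0.06174814]
```

Seated: TCP is at 111.7 mm, exactly the expected height. Release and measure the rim again.

```bash
python3 -m pendant '[[[0,0,0,0,0,0,1],[0,0,0,0,0,0,1],[0,0,0,0,0,0,1],[0,0,0,0,0,0,1],[0,0,-0.03,0,0,0,1]]]' 25
python3 -m pendant '[[[0,0,-0.05,0,0,0,1],[0,0,-0.05,0,0,0,1],[0,0,-0.05,0,0,0,1],[-0.03,0,-0.05,0,0,0,1],[-0.03,0,0,0,0,0,1]]]' 25
python3 -m pendant '[[[0,0,0,0,0,0,1],[0,0,0,0,0,0,1],[0,0,0,0,0,0,1],[0,0,0,0,0,0,1],[0,0,0,0,0,0,1]]]' 25
python3 - <<'E'
from lib import *
w=grab("wrist");H=hsv(w);m=((H[...,0]<4)|(H[...,0]>174))&(H[...,1]>120)&(H[...,2]>40);m[238:]=0;m[:,:180]=0;m[:,380:]=0
rectpix(w,m,.136)
go(.585,-.203,.273,-109)
t=grab("top");H=hsv(t);m=((H[...,0]<5)|(H[...,0]>172))&(H[...,1]>150)&(H[...,2]>60);m[:,:300]=0;m[:,400:]=0;m[225:]=0;m[:130]=0
for c in blobs(m,100):print(rect(t,c,.07))
E
```

```text
time: 57.08
position: [0.5175, 0.3638, 0.1376]
tool_rot: [0.994, 0.107, -0.003, 0.001]
ft_force: [0.3, 0.8, 1.5]
grip_width: 0.0867
grip_force: 0.0
time: 57.7
position: [0.4625, 0.3531, 0.3449]
tool_rot: [0.994, 0.107, 0.005, -0.002]
ft_force: [-0.4, 0.3, 0.4]
grip_width: 0.0868
grip_force: 0.0
time: 58.32
position: [0.4611, 0.352, 0.3394]
tool_rot: [0.994, 0.107, -0.0, 0.0]
ft_force: [-0.1, -0.5, 0.3]
grip_width: 0.0868
grip_force: 0.0
rect [519.6 363.8 108.7  65.6  12.4] fit centre [519.5 363.7] L 108.3 W 64.3 yaw 12.65
turn 31.3 shift mm x 298.0 y 484.4 z 66.5 | now [0.461  0.352  0.3395] yaw -77.7 q [0.46 0.36 1.41 0.   1.37 1.82] t 58.375
[ 641.  -222.5  120.8   64.9  -19.9]
```

```bash
python3 -m pendant '[[[0,0,0,0,0,10.4,1],[0,0,0,0,0,10.4,1],[0,0,0,0,0,10.5,1],[0.03,0.049,0,0,0,0,1],[0.03,0.049,0,0,0,0,1]]]' 25
python3 -m pendant '[[[0.03,0.049,0,0,0,0,1],[0.03,0.049,0,0,0,0,1],[0.03,0.049,0,0,0,0,1],[0.03,0.049,0,0,0,0,1],[0.03,0.049,0,0,0,0,1]]]' 25
python3 -m pendant '[[[0.03,0.049,0.02,0,0,0,1],[0.03,0.049,0.03,0,0,0,1],[0.028,0.043,0.016,0,0,0,1],[0,0,0,0,0,0,1],[0,0,0,0,0,0,1]]]' 25
python3 -m pendant '[[[0,0,0,0,0,0,1],[0,0,0,0,0,0,1],[0,0,0,0,0,0,1],[0,0,0,0,0,0,1],[0,0,0,0,0,0,1]]]' 25
python3 - <<'E'
from lib import *
go(.585,-.203,.273,-109)
w,cx,a=binpose((130,0,420,238));go(cx[0]/1e3,cx[1]/1e3,.045,a-90)
print(proj(w,[[cx[0]/1e3,cx[1]/1e3,.07]]))
E
```

```text
time: 59.05
position: [0.4857, 0.2392, 0.3399]
tool_rot: [0.986, -0.164, 0.0, 0.0]
ft_force: [0.5, 0.5, 0.4]
grip_width: 0.0871
grip_force: 0.0
time: 59.68
position: [0.5478, -0.0426, 0.3402]
tool_rot: [0.986, -0.165, 0.0, -0.0]
ft_force: [1.0, -0.3, -0.0]
grip_width: 0.0872
grip_force: 0.0
time: 60.3
position: [0.584, -0.2004, 0.2748]
tool_rot: [0.986, -0.166, -0.0, -0.0]
ft_force: [0.5, -0.2, 0.8]
grip_width: 0.0866
grip_force: 0.0
time: 60.92
position: [0.5842, -0.2005, 0.2751]
tool_rot: [0.986, -0.165, 0.0, 0.0]
ft_force: [-0.0, 0.9, 0.1]
grip_width: 0.0874
grip_force: 0.0
turn -0.0 shift mm x 1.6 y 2.1 z 2.1 | now [ 0.5842 -0.2005  0.2751] yaw -109.0 q [-0.51  0.48  1.4  -0.    1.26  1.39] t 60.925
[249  64] [318 179]
rect [ 646.7 -225.1  109.2   65.6  -20. ] fit centre [ 646.8 -225. ] L 108.1 W 64.4 yaw -19.67
turn 0.6 shift mm x 67.1 y 1.9 z 230.0 | now [ 0.5842 -0.2006  0.275 ] yaw -109.0 q [-0.51  0.48  1.4  -0.    1.26  1.39] t 60.975
[[282.54721851 124.07061268]]
```

```bash
python3 -m pendant '[[[0.033,0.002,0,0,0,0.6,1],[0.034,0,0.02,0,0,0,1],[0,0,0.05,0,0,0,1],[0,0,0.06,0,0,0,1],[0,0,0.05,0,0,0,1]]]' 25
python3 -m pendant '[[[0,0,0.03,0,0,0,1],[0,0,0.013,0,0,0,1],[0,0,0.007,0,0,0,1],[0,0,0,0,0,0,1],[0,0,0,0,0,0,0.6]]]' 25
python3 -m pendant '[[[0,0,0,0,0,0,0.6],[0,0,0,0,0,0,0.6],[0,0,0,0,0,0,0.6],[0,0,0,0,0,0,0.6],[0,0,0,0,0,0,0.6]]]' 25
python3 -c "
from lib import *
go(.6468,-.225,.045,-109.7)"
```

```text
time: 61.6
position: [0.6462, -0.2246, 0.0926]
tool_rot: [0.985, -0.171, -0.001, -0.0]
ft_force: [-0.5, -0.8, -0.2]
grip_width: 0.0869
grip_force: 0.0
time: 62.22
position: [0.6477, -0.2252, 0.0466]
tool_rot: [0.985, -0.17, 0.001, 0.0]
ft_force: [0.5, -0.3, 0.8]
grip_width: 0.0821
grip_force: 0.0
time: 62.85
position: [0.6472, -0.2247, 0.0458]
tool_rot: [0.985, -0.17, 0.001, 0.0]
ft_force: [-1.3, 0.5, 5.9]
grip_width: 0.0656
grip_force: 25.0
turn 0.1 shift mm x -0.3 y 0.4 z 0.8 | now [ 0.6472 -0.2247  0.0458] yaw -109.6 q [-0.5   0.83  1.39  0.    0.91  1.42] t 62.85
```

```bash
python3 -m pendant '[[[0,0,-0.015,0,0,0,0.6],[0.01,0,-0.03,0,0,0,0.6],[0,0,-0.05,0,0,0,0.6],[0,0,-0.05,0,0,0,0.6],[0,0,-0.05,0,0,-8,0.6]]]' 25
python3 -m pendant '[[[0,0,-0.05,0,0,-8,0.6],[0,0,-0.01,0,0,-8,0.6],[0,0,0,0,0,-7.9,0.6],[0,0,0,0,0,0,0.6],[0,0,0,0,0,0,0.6]]]' 25
python3 -c "
from lib import *
go(.5203,.3645,.24,-77.7);o=get_obs();print(o['grip_width'],o['ft_force'])"
```

```text
time: 63.48
position: [0.6553, -0.2279, 0.2409]
tool_rot: [0.995, -0.099, -0.001, -0.0]
ft_force: [-0.1, -0.2, -3.5]
grip_width: 0.0662
grip_force: 25.0
time: 64.1
position: [0.6556, -0.228, 0.2991]
tool_rot: [0.994, 0.106, -0.001, -0.0]
ft_force: [-1.2, -0.5, -3.1]
grip_width: 0.0656
grip_force: 25.0
turn -0.1 shift mm x -6.0 y -607.7 z 59.1 | now [ 0.6556 -0.228   0.2991] yaw -77.8 q [-0.5   0.57  1.16 -0.    1.41  0.86] t 64.1
0.06561183476065341 [-1.17429331 -0.53978778 -3.06606355]
```

```bash
python3 -m pendant '[[[0,-0.04,0,0,0,-0.1,0.6],[0,-0.055,0,0,0,0,0.6],[0,-0.055,0,0,0,0,0.6],[0,-0.055,0,0,0,0,0.6],[0,-0.055,0,0,0,0,0.6]]]' 25
python3 -m pendant '[[[0,-0.055,0,0,0,0,0.6],[0,-0.055,0,0,0,0,0.6],[0,-0.055,0,0,0,0,0.6],[-0.003,-0.055,0,0,0,0,0.6],[-0.003,-0.055,0,0,0,0,0.6]]]' 25
python3 -m pendant '[[[0,-0.045,0,0,0,0,0.6],[0,-0.027,0,0,0,0,0.6],[0,0,0.03,0,0,0,0.6],[0,0,0.02,0,0,0,0.6],[0,0,0,0,0,0,0.6]]]' 25
python3 -m pendant '[[[0,0,0,0,0,0,0.6],[0,0,0,0,0,0,0.6],[0,0,0,0,0,0,0.6],[0,0,0,0,0,0,0.6],[0,0,0,0,0,0,0.6]]]' 25
python3 -c "
from lib import *
go(.5203,.3645,.1718,-77.7);o=get_obs();print(o['grip_width'],o['ft_force'])"
```

```text
time: 64.72
position: [0.5999, 0.0274, 0.2997]
tool_rot: [0.994, 0.107, -0.0, -0.0]
ft_force: [1.6, 1.1, -2.8]
grip_width: 0.0661
grip_force: 25.0
time: 65.35
position: [0.5351, 0.2948, 0.2997]
tool_rot: [0.994, 0.107, -0.0, 0.0]
ft_force: [1.2, 0.7, -2.8]
grip_width: 0.066
grip_force: 25.0
time: 65.97
position: [0.5188, 0.3629, 0.2477]
tool_rot: [0.994, 0.107, -0.003, 0.001]
ft_force: [-0.5, 0.0, -3.0]
grip_width: 0.0661
grip_force: 25.0
time: 66.6
position: [0.5204, 0.3635, 0.2502]
tool_rot: [0.994, 0.108, 0.0, -0.0]
ft_force: [-1.2, -0.3, -2.8]
grip_width: 0.0658
grip_force: 25.0
turn 0.1 shift mm x 0.1 y -1.0 z 78.4 | now [0.5204 0.3635 0.2502] yaw -77.6 q [0.43 0.52 1.39 0.   1.23 1.79] t 66.6
0.06577793286023564 [-1.20263271 -0.33410456 -2.81754529]
```

```bash
python3 -m pendant '[[[0,-0.001,0.02,0,0,0,0.6],[0,0,0.03,0,0,0,0.6],[0,0,0.005,0,0,0,0.6],[0,0,0,0,0,0,0.6],[0,0,0,0,0,0,0.6]]]' 25
python3 -c "
from lib import *
go(.5203,.3645,.1718,-77.7);o=get_obs();print(o['grip_width'],o['ft_force'])"
```

```text
time: 67.22
position: [0.5211, 0.365, 0.1964]
tool_rot: [0.994, 0.108, 0.001, -0.0]
ft_force: [-0.8, 1.2, -2.7]
grip_width: 0.0659
grip_force: 25.0
turn 0.1 shift mm x -0.9 y 0.3 z 24.6 | now [0.5211 0.365  0.1964] yaw -77.6 q [0.44 0.58 1.44 0.   1.11 1.79] t 67.225
0.0658528552051844 [-0.75162481  1.15899865 -2.71469361]
```

```bash
python3 -m pendant '[[[0,0,0.007,0,0,0,0.6],[0,0,0.006,0,0,0,0.6],[0,0,0.005,0,0,0,0.6],[0,0,0,0,0,0,0.6],[0,0,0,0,0,0,0.6]]]' 25
python3 -m pendant '[[[0,0,0.004,0,0,0,0.6],[0,0,0.003,0,0,0,0.6],[0,0,0,0,0,0,0.6],[0,0,0,0,0,0,0.6],[0,0,0,0,0,0,0.6]]]' 25
python3 -c "
from lib import *
go(.5203,.3645,.1718,-77.7);o=get_obs();print(o['grip_width'],o['ft_force'],o['moment'])"
```

```text
time: 67.85
position: [0.5202, 0.3646, 0.177]
tool_rot: [0.994, 0.108, 0.0, -0.0]
ft_force: [0.1, 0.6, -2.9]
grip_width: 0.0655
grip_force: 25.0
time: 68.47
position: [0.5204, 0.3646, 0.1718]
tool_rot: [0.994, 0.108, 0.001, -0.0]
ft_force: [-2.8, -1.9, 5.9]
grip_width: 0.0658
grip_force: 25.0
turn 0.1 shift mm x -0.1 y 0.1 z 0.0 | now [0.5204 0.3646 0.1718] yaw -77.6 q [ 0.44  0.61  1.46 -0.    1.06  1.79] t 68.475
0.06579005448263466 [-2.83100624 -1.94175846  5.85762918] [-0.23859619  0.51921816 -0.06156304]
```

Seated at 171.8 mm as expected. Release, back off and take a final look.

```bash
python3 -m pendant '[[[0,0,0,0,0,0,1],[0,0,0,0,0,0,1],[0,0,0,0,0,0,1],[0,0,0,0,0,0,1],[0,0,-0.03,0,0,0,1]]]' 25
python3 -m pendant '[[[0,0,-0.05,0,0,0,1],[0,0,-0.05,0,0,0,1],[0,0,-0.03,0,0,0,1],[-0.04,-0.03,0,0,0,0,1],[-0.05,-0.03,0,0,0,0,1]]]' 25
python3 -m pendant '[[[-0.05,-0.03,0,0,0,0,1],[0,-0.03,0,0,0,0,1],[0,0,0,0,0,0,1],[0,0,0,0,0,0,1],[0,0,0,0,0,0,1]]]' 25
python3 - <<'E'
from lib import *
s=grab("scene");t=grab("top")
a=cv2.resize(s["img"][150:330,80:440],(800,400),interpolation=cv2.INTER_CUBIC)
b=cv2.resize(s["img"][150:250,340:440],(400,400),interpolation=cv2.INTER_CUBIC)[:, :]
c=cv2.resize(t["img"][130:260,340:430],(138*2,200*2))[:200*2]
cv2.imwrite("pics/fin.png",np.vstack([a[:,:],np.hstack([cv2.resize(b,(200,200)),cv2.resize(t["img"][125:300,130:440],(600,200*1))])]))
E
```

```text
time: 69.1
position: [0.5183, 0.3636, 0.1975]
tool_rot: [0.994, 0.108, -0.003, 0.001]
ft_force: [0.5, -0.2, 0.2]
grip_width: 0.0869
grip_force: 0.0
time: 69.72
position: [0.4193, 0.4042, 0.3303]
tool_rot: [0.994, 0.107, 0.001, -0.001]
ft_force: [0.3, 0.0, -0.7]
grip_width: 0.0871
grip_force: 0.0
time: 70.35
position: [0.3584, 0.4509, 0.3298]
tool_rot: [0.994, 0.107, -0.0, 0.0]
ft_force: [0.4, 0.8, -0.1]
grip_width: 0.0872
grip_force: 0.0
```

View pics/fin.png

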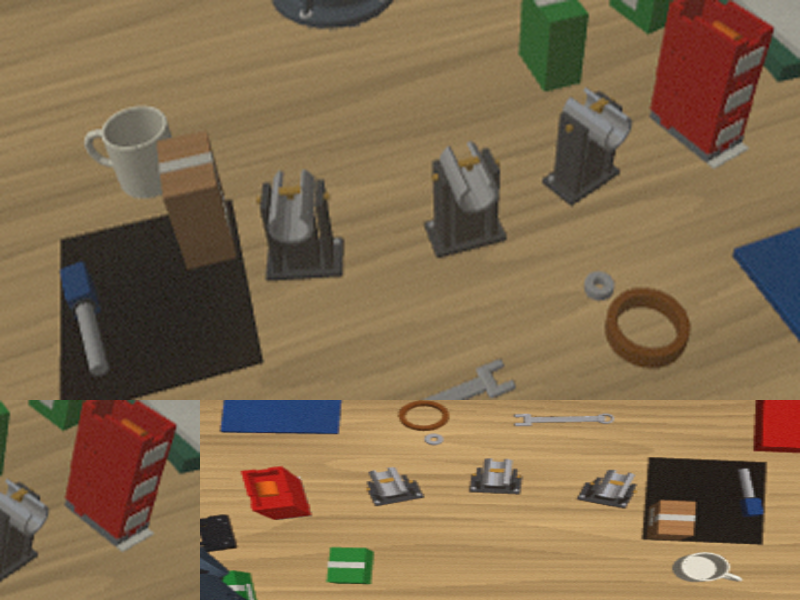

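The picture shows the three-bin stack tight on the base at about (715,80), labels on the white-strip side. All three sleeves are empty, and the carton (195,200) and rod (85,320) are on the mat. The other things on the bench look unmoved.

```bash
python3 -c "
from rig import hand_in
print(hand_in())"
```

```text
the job is handed in; nothing more can be done
None
```

I handed the job in at about 70 s: the carton and rod are on the black mat, and both slugs (sleeve_b was empty) are in their bins. All three bins are stacked and seated on the grey base with labels to the white strip; `hand_in()` returned no verdict.

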